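# Raise the bin rack to its top rung and hang the bins

### The job

Lift the sliding rack section of the bench stand by its black grip until its pawl has clicked past the yellow top rung, lower it so that it sits on that rung, and let go. Then hang every small-parts bin that is on the bench by its handle on the rack's double hooks, one bin to a hook (any hook, the bar across both prongs, either way round), hanging still and upright, without disturbing the sanding block, the tape or the pine offcut.

Things in the scene. Friction and masses are not known exactly. Their poses are not given: they have to be found in the camera images.
- stand: Fixed bench stand: an upright ladder 400 mm tall on a grey foot 200 x 260 mm. Origin under the foot's centre, on the bench; x points away from the robot's side (grip and hooks are on the -x side), y along the beam, z up. Two aluminium stiles (86 mm over both, 26 mm deep) carry a steel rung 134 mm and a YELLOW top rung 204 mm above the bench.
- rack (a joint): Height of the sliding rack section, m: 0 at the bottom stop, where it starts; pawl seated on the steel rung at 0.070, on the yellow rung at 0.140; upper stop 0.175. 0.8 kg, 9 N to lift; sinks when let go unless the pawl is on a rung. It carries a blue beam, 500 mm long, 26 mm high (front face 54 mm in front of the stand's origin), the lift grip and four hooks.
- pawl (a joint): Gravity pawl, rad: 0 = red finger level, ready to sit on a rung. As the section rises past a rung the finger is folded down (to about 1.2); its counterweight brings it back to 0 about 20 mm above that rung's seat (rack near 0.09 or 0.16). It catches on the way down and cannot be released: the section only goes up.
- lift_grip (a point): On the axis of the lift grip: a black round rod 24 mm thick sticking out of the rack section's middle along -x of the stand, free for 90 mm, then an end flange 38 mm across. The point is 35 mm from the flange and 90 mm in front of the rack's grey plate, 155 mm above the bench at rack 0. Axes as the stand's. Can be pinched across its sides from above.
- hook_1 (a point): Double hook 1 of 4, 205 mm left (+y) of the beam's middle: two steel prongs 8 mm thick, 60 mm apart between axes, reaching 72 mm forward (-x) of the beam, tips turned up. The point is where the middle of a hung bin's bar lies: midway between the prongs, 55 mm in front of the beam, 9 mm above the prongs' axes. Tips end 17 mm farther forward, 13 mm higher. Axes as the stand's.
- hook_2 (a point): Double hook 2 of 4, 90 mm left (+y) of the beam's middle: two steel prongs 8 mm thick, 60 mm apart between axes, reaching 72 mm forward (-x) of the beam, tips turned up. The point is where the middle of a hung bin's bar lies: midway between the prongs, 55 mm in front of the beam, 9 mm above the prongs' axes. Tips end 17 mm farther forward, 13 mm higher. Axes as the stand's.
- hook_3 (a point): Double hook 3 of 4, 90 mm right (-y) of the beam's middle: two steel prongs 8 mm thick, 60 mm apart between axes, reaching 72 mm forward (-x) of the beam, tips turned up. The point is where the middle of a hung bin's bar lies: midway between the prongs, 55 mm in front of the beam, 9 mm above the prongs' axes. Tips end 17 mm farther forward, 13 mm higher. Axes as the stand's.
- hook_4 (a point): Double hook 4 of 4, 205 mm right (-y) of the beam's middle: two steel prongs 8 mm thick, 60 mm apart between axes, reaching 72 mm forward (-x) of the beam, tips turned up. The point is where the middle of a hung bin's bar lies: midway between the prongs, 55 mm in front of the beam, 9 mm above the prongs' axes. Tips end 17 mm farther forward, 13 mm higher. Axes as the stand's.
- bin_blue: Open blue small-parts bin with steel pins (fixed inside), 70 (its x) x 96 (its y) x 48 mm high, about 0.2 kg. Fixed steel arch handle: a strap up each y end (102 mm over both) and a square bar 10 mm thick (12 mm at the black sleeve) along y, axis 117 mm above the underside; 64 mm open from rim to bar. Origin under its centre, z up. May be absent.
- bin_blue_bar (a point): Middle of the handle bar of the blue bin, on the bar's axis; axes as the bin's (bar along y).
- bin_yellow: Open yellow small-parts bin with brass pins (fixed inside), 70 (its x) x 96 (its y) x 48 mm high, about 0.2 kg. Fixed steel arch handle: a strap up each y end (102 mm over both) and a square bar 10 mm thick (12 mm at the black sleeve) along y, axis 117 mm above the underside; 64 mm open from rim to bar. Origin under its centre, z up. May be absent.
- bin_yellow_bar (a point): Middle of the handle bar of the yellow bin, on the bar's axis; axes as the bin's (bar along y).
- bin_green: Open green small-parts bin with wooden dowels (fixed inside), 70 (its x) x 96 (its y) x 48 mm high, about 0.2 kg. Fixed steel arch handle: a strap up each y end (102 mm over both) and a square bar 10 mm thick (12 mm at the black sleeve) along y, axis 117 mm above the underside; 64 mm open from rim to bar. Origin under its centre, z up. May be absent.
- bin_green_bar (a point): Middle of the handle bar of the green bin, on the bar's axis; axes as the bin's (bar along y).
- bin_white: Open white small-parts bin with copper pins (fixed inside), 70 (its x) x 96 (its y) x 48 mm high, about 0.2 kg. Fixed steel arch handle: a strap up each y end (102 mm over both) and a square bar 10 mm thick (12 mm at the black sleeve) along y, axis 117 mm above the underside; 64 mm open from rim to bar. Origin under its centre, z up. May be absent.
- bin_white_bar (a point): Middle of the handle bar of the white bin, on the bar's axis; axes as the bin's (bar along y).
- sander: Bystander: brown cork sanding block, 62 x 115 x 34 mm, lying on the bench; origin under the centre.
- tape: Bystander: roll of masking tape, 104 mm across, 25 mm high; origin under the centre.
- offcut: Bystander: pine offcut, 35 x 91 x 36 mm, lying on the bench; origin under the centre.
Not all that is in view belongs to the job. There is more than one size of the bin_blue; the job needs the larger.

How it is judged (in metres and radians):
On the way:
1. the rack section sits on the yellow rung, pawl level, and the hand has let go of the grip (value of joint rack between 0.135 and 0.145 m and value of joint pawl below 0.12 rad and velocity of joint rack between -0.01 and 0.01 m/s and distance between the grasp point and lift_grip above 0.05 m), for 0.3 s.
At the end, for the whole second after the job is handed in: The rack section rests with its pawl level on the yellow rung (rack 0.140 within 5 mm, at rest), and every bin present hangs by its bar on both prongs of a hook, between the beam and the upturned tips (bar middle within 20 mm sideways of the hook's middle), upright within 0.25 rad and at rest (value of joint rack between 0.135 and 0.145 m and value of joint pawl below 0.12 rad and velocity of joint rack between -0.01 and 0.01 m/s and ((x of bin_blue_bar in the frame of hook_1 between -0.016 and 0.055 m and y of bin_blue_bar in the frame of hook_1 between -0.02 and 0.02 m and z of bin_blue_bar in the frame of hook_1 between -0.006 and 0.009 m) or (x of bin_blue_bar in the frame of hook_2 between -0.016 and 0.055 m and y of bin_blue_bar in the frame of hook_2 between -0.02 and 0.02 m and z of bin_blue_bar in the frame of hook_2 between -0.006 and 0.009 m) or (x of bin_blue_bar in the frame of hook_3 between -0.016 and 0.055 m and y of bin_blue_bar in the frame of hook_3 between -0.02 and 0.02 m and z of bin_blue_bar in the frame of hook_3 between -0.006 and 0.009 m) or (x of bin_blue_bar in the frame of hook_4 between -0.016 and 0.055 m and y of bin_blue_bar in the frame of hook_4 between -0.02 and 0.02 m and z of bin_blue_bar in the frame of hook_4 between -0.006 and 0.009 m)) and angle between each of bin_blue, bin_yellow, bin_green, bin_white's own z axis and vertical below 0.25 rad and linear speed of each of bin_blue, bin_yellow, bin_green, bin_white below 0.03 m/s and ((x of bin_yellow_bar in the frame of hook_1 between -0.016 and 0.055 m and y of bin_yellow_bar in the frame of hook_1 between -0.02 and 0.02 m and z of bin_yellow_bar in the frame of hook_1 between -0.006 and 0.009 m) or (x of bin_yellow_bar in the frame of hook_2 between -0.016 and 0.055 m and y of bin_yellow_bar in the frame of hook_2 between -0.02 and 0.02 m and z of bin_yellow_bar in the frame of hook_2 between -0.006 and 0.009 m) or (x of bin_yellow_bar in the frame of hook_3 between -0.016 and 0.055 m and y of bin_yellow_bar in the frame of hook_3 between -0.02 and 0.02 m and z of bin_yellow_bar in the frame of hook_3 between -0.006 and 0.009 m) or (x of bin_yellow_bar in the frame of hook_4 between -0.016 and 0.055 m and y of bin_yellow_bar in the frame of hook_4 between -0.02 and 0.02 m and z of bin_yellow_bar in the frame of hook_4 between -0.006 and 0.009 m)) and ((x of bin_green_bar in the frame of hook_1 between -0.016 and 0.055 m and y of bin_green_bar in the frame of hook_1 between -0.02 and 0.02 m and z of bin_green_bar in the frame of hook_1 between -0.006 and 0.009 m) or (x of bin_green_bar in the frame of hook_2 between -0.016 and 0.055 m and y of bin_green_bar in the frame of hook_2 between -0.02 and 0.02 m and z of bin_green_bar in the frame of hook_2 between -0.006 and 0.009 m) or (x of bin_green_bar in the frame of hook_3 between -0.016 and 0.055 m and y of bin_green_bar in the frame of hook_3 between -0.02 and 0.02 m and z of bin_green_bar in the frame of hook_3 between -0.006 and 0.009 m) or (x of bin_green_bar in the frame of hook_4 between -0.016 and 0.055 m and y of bin_green_bar in the frame of hook_4 between -0.02 and 0.02 m and z of bin_green_bar in the frame of hook_4 between -0.006 and 0.009 m)) and ((x of bin_white_bar in the frame of hook_1 between -0.016 and 0.055 m and y of bin_white_bar in the frame of hook_1 between -0.02 and 0.02 m and z of bin_white_bar in the frame of hook_1 between -0.006 and 0.009 m) or (x of bin_white_bar in the frame of hook_2 between -0.016 and 0.055 m and y of bin_white_bar in the frame of hook_2 between -0.02 and 0.02 m and z of bin_white_bar in the frame of hook_2 between -0.006 and 0.009 m) or (x of bin_white_bar in the frame of hook_3 between -0.016 and 0.055 m and y of bin_white_bar in the frame of hook_3 between -0.02 and 0.02 m and z of bin_white_bar in the frame of hook_3 between -0.006 and 0.009 m) or (x of bin_white_bar in the frame of hook_4 between -0.016 and 0.055 m and y of bin_white_bar in the frame of hook_4 between -0.02 and 0.02 m and z of bin_white_bar in the frame of hook_4 between -0.006 and 0.009 m))); the robot touches nothing.
It fails at once if the sanding block is pushed more than 30 mm (distance of sander from where it was at the start of the episode above 0.03 m).
It fails at once if the tape roll is pushed more than 30 mm (distance of tape from where it was at the start of the episode above 0.03 m).
It fails at once if the pine offcut is pushed more than 30 mm (distance of offcut from where it was at the start of the episode above 0.03 m).
Of bin_blue, bin_yellow, bin_green, bin_white only 3 to 4 are there at a start; the rules pass over those that are not, and their reading is None.
At some moment in a run one of bin_blue, bin_yellow, bin_green, bin_white may be knocked a few centimetres aside while the robot is not near it.
It also fails if it takes over 210 s, if anything falls off the work surface, if the arm or the gripper's body presses on something with over 40 N, if the wrist force passes 120 N, or if a joint passes its speed limit or range.

### The arm

A 7-joint arm with a two-finger parallel gripper is mounted at the origin on a cart in front of the work surface, level with it; the furniture and walls round the work are solid. World frame = base frame: x ahead of the robot, y to its left, z up, the work surface at z = 0. Lengths are in mm, angles in rad, forces in N, time in s.
With the tool pointing down it reaches from about 400 to 900 mm from the base axis. Payload 5.5 kg.
Tool frame: the origin (TCP) lies on the centre line of the jaws, within the pads' length; the fingertips stand 25 mm ahead of it and the grasp point (between the pads) lies 6 mm ahead of it (env.finger_overhang is the distance from the TCP to the fingertips, in mm); y points along the fingers, z is the direction in which the jaws open and shut, and the axes are right-handed (so a half turn about y gives the same grasp; the last joint's range is limited). The gripper opens to 85 mm and grips with 20 to 120 N. Pads are 22 mm wide; open, the fingers measure 114 mm over their backs; the gripper's body (76 mm by 85 mm) begins 54 mm behind the grasp point. The pads swing forward as they close: fully open they stand 13 mm farther back than shut.
Start: joints at [1.602, 0.501, -0.427, 1.55, 0.221, 1.138, -0.21], TCP at [149.357, -632.607, 256.31] pointing down, gripper open.
Joint ranges: [-2.88, 2.88], [-0.31, 2.03], [-1.54, 1.56], [0.2, 2.42], [-1.41, 4.55], [0.19, 2.02], [-2.57, 2.57]. Speed limits (rad/s): [2.57, 2.57, 3.14, 3.14, 3.14, 3.14, 3.14].

### API

Orientations are given as a rotation vector (axis times angle).
In Python, from rig import env, camera gives the robot as it stands. The module is installed in compiled form; this text tells all that it offers.
- The arm moves only by the tool arm_command, never from a script. Its argument "motion" is a list of rows, each an object of numbers: "ax", "ay", "az": the turn, a rotation vector about the world's x, y, z in degrees; "x", "y", "z": the shift along the world's x, y, z in cm; "claw": the finger opening in cm, from 0 to 8.54. A call has 1 to 5 rows; each row shifts and turns the pose as measured when the row begins; what a row does not reach is not made up. A row lasts 1/8 s, in which the tool goes at most 62.5 mm and 10.7 degrees, less where a joint would pass 70% of its speed; a pose out of reach is approached as far as the arm can. A call is refused whole if a number of a shift passes 6.25 or a number of a turn 10.7, either way. A call with a gripper value outside its range is refused whole. The fingers move at their own pace and stop on an object; "force" is the grip in N (left out, the last holds). Time passes only in rows, so rows that do not move let the fingers close. It gives the time, the measured TCP pose, the force and the opening at its end, in the units of the state.
- env.get_state(): the state, without advancing time (a new reading comes with each control period).
- camera(name): name is "scene" or "top" or "wrist"; returns a dict with "pixels" (384x512x3 uint8, blue, green, red), "z_map" (384x512 float32, mm along the optical axis (not along the pixel's ray), 0 where there is no reading), "camera_matrix" (3x3 intrinsics, pixels), "k1" (the pictures are not rectified: a ray, as slopes to the right and down, at radius r is drawn at 1 + k1 r^2 times it, then the intrinsics apply), "extrinsics" (4x4, takes a point from camera to world coordinates). Camera axes: x right, y up, looking along -z (the intrinsics and any distortion apply to the point x, -y, -z); pixel columns grow to the right and rows downward; lengths in mm; the calibration is good to about 2 mm. A picture is of the moment at which its call begins.
- env.job_done(): hands the job in, once; it reports no verdict.
The state is a dict: "time": time; "joint_pos": joint angles; "dq": joint speeds; "joint_torque": joint torques, N m; "tool_pos": TCP position; "orientation": TCP orientation; "force": force on the tool from outside, world axes, zero at the start; "ft_torque": the same for the moment, N m; "width": opening from 0.0 (shut) to 1.0 (fully open).
Only numpy, scipy, OpenCV 4.12 (cv2) and the standard library are available. Lean on these libraries where they do the work, as an engineer would, in place of code of your own. Each camera call takes 0.05 s, during which the arm holds its last target. There are 200 camera calls.

## Working session

There is one attempt and no reset: what is moved stays moved. The work goes in short steps, Python scripts to look and compute and a tool call to move; the robot and the scene stay as the last step left them, time stands still between calls to the robot, and variables do not carry over. Pictures are saved under pics/ and viewed, about 12 in all and at most 16, crops included, and the job is handed in when it is done.

Besides the shell and the picture viewer there is one more tool, called after "Call:" in YAML: its name, and indented under it one key for each argument. arm_command: Moves the arm, as the interface text tells. Its arguments: {"type":"object","properties":{"motion":{"type":"array"},"force":{"type":"number"}},"required":["motion"]}

```bash
mkdir -p pics
cat > h.py <<'E'
import numpy as np, cv2
from rig import env, camera
def pts(c):
    "world points (HxWx3) from the depth map, nan where none"
    K=c["camera_matrix"];h,w=c["z_map"].shape
    u,v=np.meshgrid(np.arange(w),np.arange(h))
    X=rays(c,np.stack([u,v],-1).reshape(-1,2)).reshape(h,w,3)
    z=c["z_map"].astype(float).copy();z[z<=0]=np.nan
    P=X*z[...,None]
    E=np.array(c["extrinsics"]);return P@E[:3,:3].T+E[:3,3]
def rays(c,uv):
    K=np.array(c["camera_matrix"],float)
    n=cv2.undistortPoints(np.asarray(uv,float).reshape(-1,1,2),K,np.array([c["k1"],0,0,0.])).reshape(-1,2)
    return np.c_[n[:,0],-n[:,1],-np.ones(len(n))]
def onplane(c,uv,z):
    E=np.array(c["extrinsics"]);d=rays(c,uv)@E[:3,:3].T;o=E[:3,3]
    return o+d*((z-o[2])/d[:,2])[:,None]
def st():
    s=env.get_state();R=cv2.Rodrigues(np.array(s["orientation"],float))[0]
    print("t",round(s["time"],2),"tcp",np.round(s["tool_pos"],1),"y",np.round(R[:,1],3),"z",np.round(R[:,2],3),"w",round(s["width"],3),"F",np.round(s["force"],1),"q",np.round(s["joint_pos"],2))
    return s,R
E
python3 - <<'E'
from h import *
st()
for n in("scene","top"):
    c=camera(n);cv2.imwrite(f"pics/{n}0.png",c["pixels"]);np.savez(f"{n}0.npz",**c);print(n,np.round(c["extrinsics"],2),c["camera_matrix"],c["k1"])
E
```

```text
t 0.0 tcp [ 149.1 -632.   255.2] y [-0.     0.002 -1.   ] z [ 0.23  -0.973 -0.002] w 0.997 F [-0.8 -0.3 -0.7] q [ 1.6   0.5  -0.43  1.55  0.22  1.14 -0.21]
scene [[ 8.50000e-01  4.10000e-01 -3.30000e-01  1.79310e+02]
 [-5.30000e-01  6.60000e-01 -5.40000e-01 -6.71850e+02]
 [-0.00000e+00  6.30000e-01  7.70000e-01  1.13377e+03]
 [ 0.00000e+00  0.00000e+00  0.00000e+00  1.00000e+00]] [[458.50119154   0.         249.19902894]
 [  0.         458.50119154 197.66899491]
 [  0.           0.           1.        ]] -0.02873240370222566
top [[ 3.00000e-02  9.90000e-01 -1.30000e-01  4.41380e+02]
 [-1.00000e+00  3.00000e-02 -1.00000e-02 -1.18000e+00]
 [-1.00000e-02  1.30000e-01  9.90000e-01  1.24525e+03]
 [ 0.00000e+00  0.00000e+00  0.00000e+00  1.00000e+00]] [[378.29506573   0.         257.67768211]
 [  0.         378.29506573 193.01789722]
 [  0.           0.           1.        ]] 0.034077428863689675
```

View pics/top0.png

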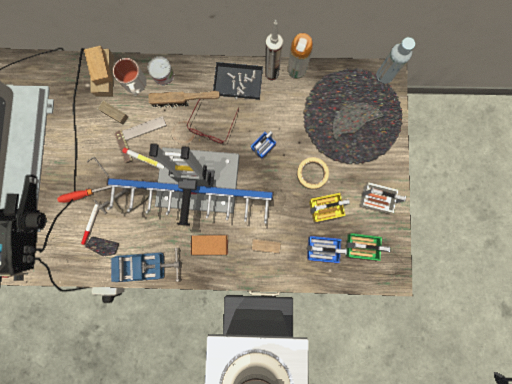

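View pics/scene0.png

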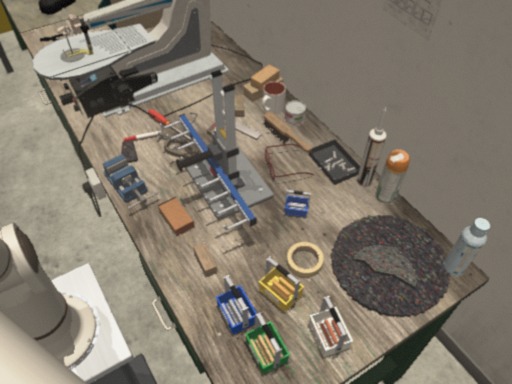

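The top view shows the beam at about (190,190), the bins at blue (324,250), green (364,247), yellow (327,207) and white (380,198), and a small decoy blue bin at (263,145). The sander is at (209,245), the offcut at (266,245) and the tape at (313,172). All four bins are present.

```bash
cat > bins.py <<'E'
from h import *
def bins(c,boxes,zoff=0,show=True):
    """boxes: name->(x,y) rough; fit the bar from depth points at bar height"""
    P=pts(c);out={}
    for n,(x,y) in boxes.items():
        m=(np.hypot(P[...,0]-x,P[...,1]-y)<75)&(P[...,2]>104+zoff)&(P[...,2]<130+zoff)
        q=P[m]
        if len(q)<5: print(n,"few",len(q));continue
        r=cv2.minAreaRect(q[:,:2].astype(np.float32))
        vx,vy,cx,cy=cv2.fitLine(q[:,:2].astype(np.float32),cv2.DIST_HUBER,0,.01,.01).ravel()
        t=(q[:,:2]-[cx,cy])@[vx,vy]
        mid=np.array([cx,cy])+np.array([vx,vy])*(t.min()+t.max())/2
        out[n]=(mid,np.degrees(np.arctan2(vy,vx)))
        print(n,len(q),"mid",np.round(mid,1),"ang",round(out[n][1],1),"len",round(np.ptp(t),1),"z",np.round(np.percentile(q[:,2],[10,50,90]),1),"rect",np.round(r[1],0))
    return out
E
python3 - <<'E'
from bins import *
for n in("top","scene"):
    c=dict(np.load(f"{n}0.npz"));P=pts(c)
    hsv=cv2.cvtColor(c["pixels"],cv2.COLOR_BGR2HSV)
    if n=="top":
        B={}
        for k,uv in dict(blue=(324,250),green=(364,247),yellow=(327,207),white=(380,198)).items(): B[k]=onplane(c,[uv],48)[0][:2]
    print(n);bins(c,B)
    for k,(x,y) in B.items():
        m=(np.hypot(P[...,0]-x,P[...,1]-y)<65)&(P[...,2]>15)&(P[...,2]<60)
        r=cv2.minAreaRect(P[m][:,:2].astype(np.float32));print("  body",k,np.round(r[0],1),np.round(r[1],0),round(r[2],1))
    m=(hsv[...,0]>100)&(hsv[...,0]<125)&(hsv[...,1]>130)&(P[...,2]>100)&(P[...,1]>-120)
    q=P[m];top=q[q[:,2]>np.percentile(q[:,2],90)-6];r=cv2.minAreaRect(top[:,:2].astype(np.float32))
    print("beam",len(q),len(top),np.round(np.percentile(q[:,2],[5,50,95]),1),r)
    # grip: dark pts high in front of the beam
    cen=np.array(r[0]);m=(P[...,2]>140)&(P[...,2]<185)&(hsv[...,2]<70)&(np.hypot(P[...,0]-cen[0]+90,P[...,1]-cen[1])<80)
    g=P[m];print("grip",len(g),np.round(np.median(g,0),1),cv2.minAreaRect(g[:,:2].astype(np.float32)),np.round(np.percentile(g[:,2],[5,50,95]),1))
    for k,uv,z in (("sander",(209,245),34),("offcut",(266,245),36),("tape",(313,172),25)):
        if n=="top":print(k,np.round(onplane(c,[uv],z)[0],0))
E
```

```text
top
blue 138 mid [ 431.8 -201.1] ang 86.1 len 100.4 z [118.  121.1 124. ] rect [100.  15.]
green 148 mid [ 444.8 -315.8] ang 85.1 len 127.6 z [117.6 120.9 123.9] rect [128.  19.]
yellow 139 mid [ 564.3 -211.6] ang -76.3 len 101.7 z [117.9 121.3 124.1] rect [ 15. 102.]
white 151 mid [ 599.3 -378.7] ang 76.3 len 100.2 z [116.1 121.9 124.6] rect [101.  18.]
  body blue [ 431.9 -199.6] [101.  74.] 86.6
  body green [ 444.1 -326.8] [105.  74.] 85.2
  body yellow [ 564.2 -209.5] [ 74. 101.] 13.7
  body white [ 601.9 -377.3] [105.  77.] 77.8
beam 793 724 [111.1 114.6 118.4] ((590.7059936523438, 349.1004943847656), (93.73603820800781, 755.708251953125), 6.076923847198486)
  return _methods._mean(a, axis=axis, dtype=dtype,
  ret = um.true_divide(
Traceback (most recent call last):
IndexError: index -1 is out of bounds for axis 0 with size 0
```

Run:
```python
from bins import *
c=dict(np.load("top0.npz"));P=pts(c);hsv=cv2.cvtColor(c["pixels"],cv2.COLOR_BGR2HSV)
w=np.zeros(P.shape[:2],bool);w[172:210,100:280]=1
m=w&(hsv[...,0]>100)&(hsv[...,0]<125)&(hsv[...,1]>130)&(P[...,2]>100)
q=P[m];r=cv2.minAreaRect(q[:,:2].astype(np.float32));print("beam",len(q),r,np.percentile(q[:,2],[5,50,95]))
l=cv2.fitLine(q[:,:2].astype(np.float32),cv2.DIST_HUBER,0,.01,.01).ravel();print(l,np.degrees(np.arctan2(l[1],l[0])))
w[:]=0;w[190:230,170:200]=1
m=w&(hsv[...,2]<80)&(P[...,2]>145)
g=P[m];print("grip",len(g),cv2.minAreaRect(g[:,:2].astype(np.float32)),np.round(np.percentile(g[:,2],[5,50,95]),1))
l=cv2.fitLine(g[:,:2].astype(np.float32),cv2.DIST_HUBER,0,.01,.01).ravel();print(l,np.degrees(np.arctan2(l[1],l[0])))
m=w&(P[...,2]>170);print("flange",np.round(P[m],0)[:30])
# hook tops
w[:]=0;w[190:228,100:280]=1;m=w&(P[...,2]>85)&(hsv[...,1]<70)&(hsv[...,2]>110)
print("hooks",m.sum(),np.round(np.percentile(P[m],[2,50,98],axis=0),0))
for k,uv,z in (("sander",(209,245),34),("offcut",(266,245),36),("tape",(313,172),25),("decoy",(263,145),40)):print(k,np.round(onplane(c,[uv],z)[0],0))
im=c["pixels"];cv2.imwrite("pics/c1.png",cv2.resize(im[140:290,90:290],None,fx=4,fy=4,interpolation=cv2.INTER_CUBIC))
```

```text
beam 791 ((604.3814086914062, 216.3118438720703), (495.2756042480469, 18.98433494567871), 86.50038146972656) [111.07402584 114.60693845 118.36385116]
[5.9153173e-02 9.9824893e-01 6.0442578e+02 2.1599899e+02] 86.60879
grip 289 ((543.476318359375, 216.74620056152344), (33.571136474609375, 104.27684783935547), 85.60253143310547) [157.2 164.3 169.9]
[ 9.9758887e-01 -6.9400363e-02  5.4197278e+02  2.1659068e+02] -3.9795463
flange [[588. 218. 170.]
 [579. 214. 171.]
 [539. 221. 171.]
 [533. 223. 171.]
 [496. 230. 173.]
 [496. 224. 172.]
 [496. 221. 174.]
 [496. 219. 171.]
 [496. 213. 172.]
 [493. 230. 172.]
 [493. 227. 172.]
 [493. 224. 171.]
 [493. 221. 174.]
 [493. 218. 173.]
 [490. 230. 171.]
 [490. 227. 172.]
 [490. 224. 172.]
 [490. 221. 171.]
 [490. 218. 172.]
 [490. 215. 173.]
 [491. 213. 170.]]
hooks 633 [[511. -19.  98.]
 [564. 157. 105.]
 [597. 456. 122.]]
sander [436. 160.  34.]
offcut [440. -20.  36.]
tape [ 681. -168.   25.]
decoy [764.  -2.  40.]
```

View pics/c1.png

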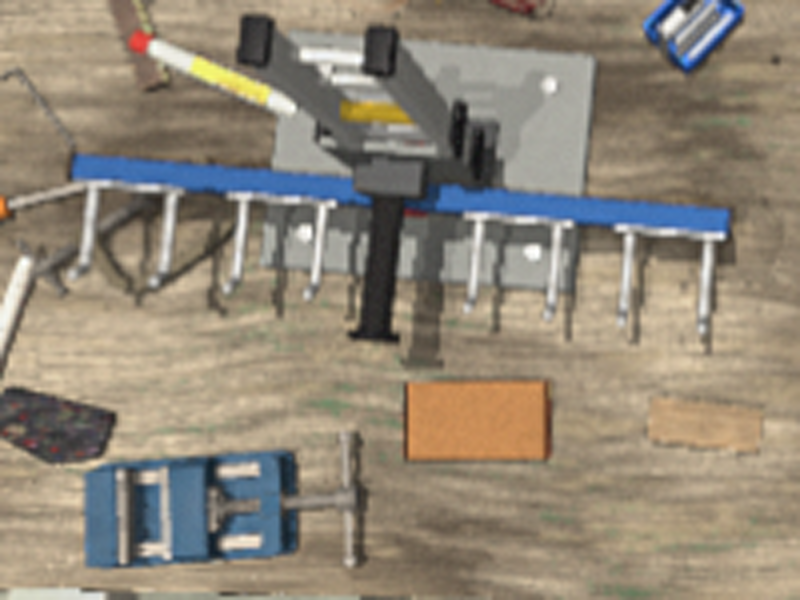

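The crop shows the rack at yaw about -3.5°. The grip rod runs from its root at (385,200) to the flange at (373,335). The prong tips are at (80,272)…(705,330), and the sander at (478,420) lies just in front. I'll bring the tool over the grip with its jaws along y.

Call:
arm_command:
  motion:
    - {"x": 3.8, "y": 4.8, "az": 10, "claw": 5}
    - {"x": 3.8, "y": 4.8, "az": 10}
    - {"x": 3.8, "y": 4.8, "az": 10}
    - {"x": 3.8, "y": 4.8, "az": 10}
    - {"x": 3.8, "y": 4.8, "az": 10}

```text
$.motion[0]: bad value
```

Call:
arm_command:
  motion:
    - {"x": 3.8, "y": 4.8, "az": 10}
    - {"x": 3.8, "y": 4.8, "az": 10}
    - {"x": 3.8, "y": 4.8, "az": 10}
    - {"x": 0.8, "y": 6, "az": 10}
    - {"x": 0.8, "y": 6, "az": 10}

```text
$.motion[0]: bad value
```

```bash
python3 -c "
from h import *
st()"
```

```text
t 0.1 tcp [ 149.2 -632.1  255.4] y [-0.     0.002 -1.   ] z [ 0.23  -0.973 -0.002] w 1.001 F [ 0.6 -0.1  0.4] q [ 1.6   0.5  -0.43  1.55  0.22  1.14 -0.21]
```

Call:
arm_command:
  motion:
    - {"ax": 0, "ay": 0, "az": 10, "x": 3.8, "y": 4.8, "z": 0, "claw": 5}
    - {"ax": 0, "ay": 0, "az": 10, "x": 3.8, "y": 4.8, "z": 0, "claw": 5}
    - {"ax": 0, "ay": 0, "az": 10, "x": 3.8, "y": 4.8, "z": 0, "claw": 5}
    - {"ax": 0, "ay": 0, "az": 10, "x": 3.8, "y": 4.8, "z": 0, "claw": 5}

```text
time: 0.6
tool_pos: [298.3, -438.4, 252.8]
orientation: [-0.844, 1.66, -1.656]
force: [0.8, -0.5, 0.1]
width: 0.582
```

Call:
arm_command:
  motion:
    - {"ax": 0, "ay": 0, "az": 10.2, "x": 3.8, "y": 4.8, "z": 0, "claw": 5}
    - {"ax": 0, "ay": 0, "az": 10.2, "x": 3.8, "y": 4.8, "z": 0, "claw": 5}
    - {"ax": 0, "ay": 0, "az": 10.2, "x": 3.8, "y": 4.8, "z": 0, "claw": 5}
    - {"ax": 0, "ay": 0, "az": 10.2, "x": 1.3, "y": 5.7, "z": 0, "claw": 5}
    - {"ax": 0, "ay": 0, "az": 10.2, "x": 1.3, "y": 5.7, "z": 0, "claw": 5}

```text
time: 1.23
tool_pos: [441.5, -172.6, 252.6]
orientation: [-1.335, 0.994, -0.994]
force: [1.6, -0.2, -0.3]
width: 0.588
```

Call:
arm_command:
  motion:
    - {"ax": 0, "ay": 0, "az": 10.2, "x": 1.3, "y": 5.7, "z": 0, "claw": 5}
    - {"ax": 0, "ay": 0, "az": 10.2, "x": 1.3, "y": 5.7, "z": 0, "claw": 5}
    - {"ax": 0, "ay": 0, "az": 10.2, "x": 1.3, "y": 5.7, "z": 0, "claw": 5}
    - {"ax": 0, "ay": 0, "az": 10.2, "x": 1.3, "y": 5.7, "z": 0, "claw": 5}
    - {"ax": 0, "ay": 0, "az": 10.2, "x": 1.3, "y": 5.7, "z": 0, "claw": 5}

```text
time: 1.85
tool_pos: [506.7, 119.7, 252.2]
orientation: [-1.556, 0.284, -0.289]
force: [1.0, -0.5, 0.1]
width: 0.588
```

```bash
python3 -c "
from h import *
st()
c=camera('wrist');cv2.imwrite('pics/w1.png',c['pixels']);np.savez('w1.npz',**c)"
```

```text
t 1.85 tcp [506.7 119.7 252.2] y [ 0.002 -0.005 -1.   ] z [ 0.357  0.934 -0.004] w 0.588 F [ 1.  -0.5  0.1] q [ 0.63  0.49 -1.18  1.86  0.51  1.13  0.47]
```

View pics/w1.png

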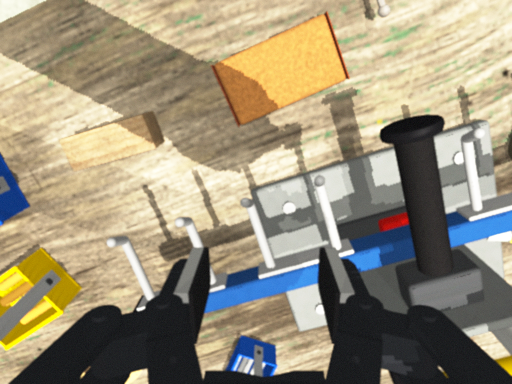

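The wrist view shows the black grip from its flange at (412,128) to its root at (435,290), with the red pawl at (395,220). It is clear of the hooks.

Run:
```python
from h import *
c=dict(np.load("w1.npz"));P=pts(c);v=cv2.cvtColor(c["pixels"],cv2.COLOR_BGR2HSV)
w=np.zeros(P.shape[:2],bool);w[110:290,370:480]=1
m=w&(v[...,2]<70)&(P[...,2]>140)&(P[...,2]<200)
g=P[m];print(len(g),np.round(np.percentile(g,[1,50,99],axis=0),1))
for a,b in((490,500),(505,525),(525,550),(550,575),(575,600)):
    s=g[(g[:,0]>a)&(g[:,0]<b)]
    if len(s):print(a,len(s),np.round([s[:,1].min(),s[:,1].max(),np.percentile(s[:,2],98)],1))
m=(v[...,0]>100)&(v[...,0]<125)&(v[...,1]>130)&(P[...,2]>100)&(P[...,2]<130)&(P[...,0]>560)
q=P[m];print("beam",len(q),cv2.minAreaRect(q[:,:2].astype(np.float32)),np.percentile(q[:,2],[5,50,95]),q.max(0))
m=(v[...,0]>170)|(v[...,0]<8);m&=(v[...,1]>150)&(P[...,2]>60);print("pawl",np.round(np.nanmedian(P[m],0),1))
```

```text
7358 [[487.2 190.7 143.8]
 [538.  215.2 164.6]
 [596.8 237.1 173.2]]
490 635 [202.7 238.4 174. ]
505 1155 [207.6 229.6 167.4]
525 1321 [206.2 229.5 167.3]
550 1190 [204.9 228.4 167. ]
575 1831 [190.3 239.5 167.4]
beam 5467 ((601.8110961914062, 161.02960205078125), (270.02423095703125, 30.37596893310547), 86.82280731201172) [104.03958588 114.18310943 115.36442276] [622.2142897  296.49706735 116.7600208 ]
pawl [591.3 211.9  80.7]
```

Call:
arm_command:
  motion:
    - {"ax": 0, "ay": 0, "az": 9, "x": 1.2, "y": 5, "z": 0, "claw": 5}
    - {"ax": 0, "ay": 0, "az": 8.5, "x": 1.1, "y": 4.8, "z": 0, "claw": 5}
    - {"ax": 0, "ay": 0, "az": 0, "x": 0, "y": 0, "z": 0, "claw": 5}

```text
time: 2.28
tool_pos: [528.9, 232.1, 252.0]
orientation: [-1.565, 0.023, -0.025]
force: [0.1, -0.1, 0.4]
width: 0.582
```

```bash
python3 -c "
from h import *
st()"
```

```text
t 2.27 tcp [528.9 232.1 252. ] y [ 0.002  0.006 -1.   ] z [0.031 1.    0.006] w 0.582 F [ 0.1 -0.1  0.4] q [ 0.38  0.63 -1.18  1.73  0.62  1.21  0.58]
```

Call:
arm_command:
  motion:
    - {"ax": 0, "ay": 0, "az": -1.7, "x": 0.1, "y": -1.4, "z": 0, "claw": 5}
    - {"ax": 0, "ay": 0, "az": 0, "x": 0, "y": 0, "z": -3, "claw": 5}
    - {"ax": 0, "ay": 0, "az": 0, "x": 0, "y": 0, "z": -2, "claw": 5}

```text
time: 2.65
tool_pos: [531.2, 211.6, 201.0]
orientation: [-1.568, 0.055, -0.06]
force: [0.0, -0.4, 0.5]
width: 0.588
```

```bash
python3 -c "
from h import *
st()"
```

```text
t 2.65 tcp [531.2 211.6 201. ] y [ 0.003  0.002 -1.   ] z [0.073 0.997 0.002] w 0.588 F [ 0.  -0.4  0.5] q [ 0.38  0.66 -1.13  1.79  0.67  1.12  0.53]
```

Call:
arm_command:
  motion:
    - {"ax": 0, "ay": 0, "az": 0, "x": 0, "y": 0.6, "z": 0, "claw": 5}
    - {"ax": 0, "ay": 0, "az": 0, "x": 0, "y": 0, "z": 0, "claw": 5}
    - {"ax": 0, "ay": 0, "az": 0, "x": 0, "y": 0, "z": -2, "claw": 5}
    - {"ax": 0, "ay": 0, "az": 0, "x": 0, "y": 0, "z": -1.8, "claw": 5}
    - {"ax": 0, "ay": 0, "az": 0, "x": 0, "y": 0, "z": 0, "claw": 5}

```text
time: 3.28
tool_pos: [531.8, 214.4, 160.5]
orientation: [-1.57, 0.059, -0.064]
force: [-0.3, 0.3, 1.2]
width: 0.584
```

Call:
arm_command:
  motion:
    - {"ax": 0, "ay": 0, "az": 0, "x": 0, "y": 0, "z": 0, "claw": 1}
    - {"ax": 0, "ay": 0, "az": 0, "x": 0, "y": 0, "z": 0, "claw": 1}
    - {"ax": 0, "ay": 0, "az": 0, "x": 0, "y": 0, "z": 0, "claw": 1}
    - {"ax": 0, "ay": 0, "az": 0, "x": 0, "y": 0, "z": 0, "claw": 1}
  force: 80

```text
time: 3.78
tool_pos: [532.2, 220.0, 161.6]
orientation: [-1.561, 0.054, -0.062]
force: [0.6, 0.4, -3.3]
width: 0.257
```

```bash
python3 -c "
from h import *
st()"
```

```text
t 3.77 tcp [532.2 220.  161.6] y [ 0.006  0.009 -1.   ] z [0.074 0.997 0.009] w 0.257 F [ 0.6  0.4 -3.3] q [ 0.34  0.71 -1.08  1.82  0.72  1.06  0.48]
```

Call:
arm_command:
  motion:
    - {"ax": 0, "ay": 0, "az": 0, "x": 0, "y": 0, "z": 2, "claw": 1}
    - {"ax": 0, "ay": 0, "az": 0, "x": 0, "y": 0, "z": 2, "claw": 1}
    - {"ax": 0, "ay": 0, "az": 0, "x": 0, "y": 0, "z": 2, "claw": 1}
    - {"ax": 0, "ay": 0, "az": 0, "x": 0, "y": 0, "z": 2, "claw": 1}
    - {"ax": 0, "ay": 0, "az": 0, "x": 0, "y": 0, "z": 2, "claw": 1}

```text
time: 4.4
tool_pos: [532.1, 220.0, 262.3]
orientation: [-1.558, 0.054, -0.061]
force: [5.5, 2.5, -9.6]
width: 0.253
```

Call:
arm_command:
  motion:
    - {"ax": 0, "ay": 0, "az": 0, "x": 0, "y": 0, "z": 1.5, "claw": 1}
    - {"ax": 0, "ay": 0, "az": 0, "x": 0, "y": 0, "z": 1.5, "claw": 1}
    - {"ax": 0, "ay": 0, "az": 0, "x": 0, "y": 0, "z": 0, "claw": 1}

```text
time: 4.78
tool_pos: [532.1, 219.9, 294.7]
orientation: [-1.558, 0.053, -0.062]
force: [2.1, 3.2, -6.4]
width: 0.255
```

```bash
cat > rack.py <<'E'
from h import *
s,R=st()
c=camera("top");P=pts(c);v=cv2.cvtColor(c["pixels"],cv2.COLOR_BGR2HSV)
m=(v[...,0]>100)&(v[...,0]<125)&(v[...,1]>130)&(P[...,2]>100)&(np.abs(P[...,0]-604)<45)&(P[...,1]<460)&(P[...,1]>-30)
q=P[m];print("beam n",len(q),"z",np.percentile(q[:,2],[5,50,95]).round(1),"rack~",round(np.median(q[:,2])-114.6,1))
E
python3 rack.py
```

```text
t 4.78 tcp [532.1 219.9 294.7] y [ 0.006  0.012 -1.   ] z [0.073 0.997 0.012] w 0.255 F [ 2.1  3.2 -6.4] q [ 0.44  0.58 -1.22  1.69  0.56  1.26  0.6 ]
beam n 616 z [244.5 247.4 250.6] rack~ 132.8
```

Call:
arm_command:
  motion:
    - {"ax": 0, "ay": 0, "az": 0, "x": 0, "y": 0, "z": 1.5, "claw": 1}
    - {"ax": 0, "ay": 0, "az": 0, "x": 0, "y": 0, "z": 1.5, "claw": 1}
    - {"ax": 0, "ay": 0, "az": 0, "x": 0, "y": 0, "z": 0.4, "claw": 1}
    - {"ax": 0, "ay": 0, "az": 0, "x": 0, "y": 0, "z": 0, "claw": 1}

```text
time: 5.32
tool_pos: [532.1, 219.9, 325.6]
orientation: [-1.556, 0.053, -0.06]
force: [3.7, 3.7, -7.2]
width: 0.253
```

```bash
python3 rack.py;python3 -c "
from h import *
c=camera('scene');P=pts(c);v=cv2.cvtColor(c['pixels'],cv2.COLOR_BGR2HSV)
cv2.imwrite('pics/s2.png',cv2.resize(c['pixels'][60:220,120:320],None,fx=4,fy=4,interpolation=cv2.INTER_CUBIC))"
```

```text
t 5.33 tcp [532.1 219.9 325.6] y [ 0.005  0.014 -1.   ] z [0.072 0.997 0.014] w 0.253 F [ 3.7  3.7 -7.2] q [ 0.45  0.55 -1.24  1.65  0.53  1.32  0.62]
beam n 644 z [275.4 278.4 281.2] rack~ 163.8
```

View pics/s2.png

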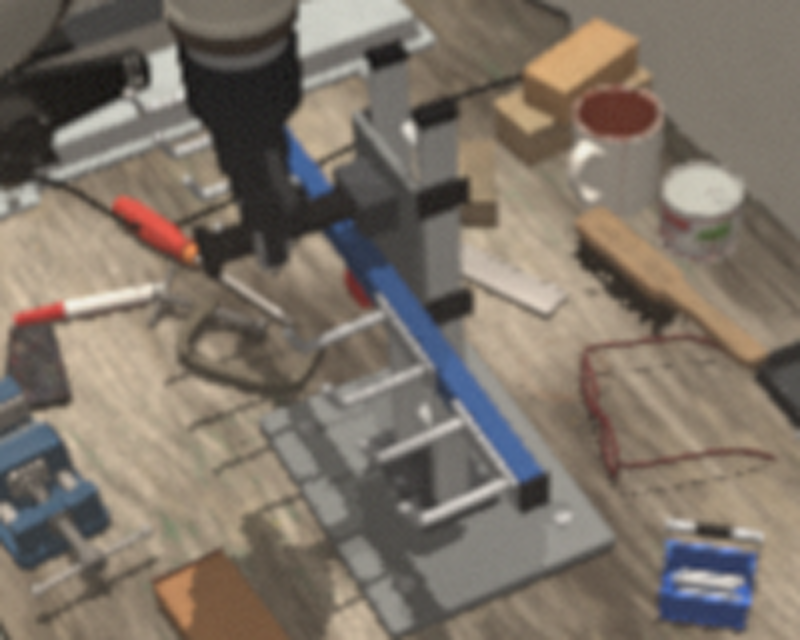

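The scene crop shows the section raised, the hand still on the grip at (240,240), and the red pawl part at (358,288). I'll go slightly higher, then lower onto the rung.

Call:
arm_command:
  motion:
    - {"ax": 0, "ay": 0, "az": 0, "x": 0, "y": 0, "z": 0.5, "claw": 1}
    - {"ax": 0, "ay": 0, "az": 0, "x": 0, "y": 0, "z": 0, "claw": 1}
    - {"ax": 0, "ay": 0, "az": 0, "x": 0, "y": 0, "z": 0, "claw": 1}

```text
time: 5.8
tool_pos: [532.1, 219.9, 329.1]
orientation: [-1.556, 0.054, -0.06]
force: [3.1, 2.2, -6.6]
width: 0.256
```

Call:
arm_command:
  motion:
    - {"ax": 0, "ay": 0, "az": 0, "x": 0, "y": 0, "z": -1, "claw": 1}
    - {"ax": 0, "ay": 0, "az": 0, "x": 0, "y": 0, "z": -1, "claw": 1}
    - {"ax": 0, "ay": 0, "az": 0, "x": 0, "y": 0, "z": -0.5, "claw": 1}
    - {"ax": 0, "ay": 0, "az": 0, "x": 0, "y": 0, "z": 0, "claw": 1}

```text
time: 6.3
tool_pos: [532.1, 219.9, 301.2]
orientation: [-1.556, 0.054, -0.059]
force: [2.4, 0.5, -3.5]
width: 0.253
```

Call:
arm_command:
  motion:
    - {"ax": 0, "ay": 0, "az": 0, "x": 0, "y": 0, "z": -0.4, "claw": 1}
    - {"ax": 0, "ay": 0, "az": 0, "x": 0, "y": 0, "z": -0.4, "claw": 1}
    - {"ax": 0, "ay": 0, "az": 0, "x": 0, "y": 0, "z": 0, "claw": 1}

```text
time: 6.68
tool_pos: [532.1, 220.0, 301.1]
orientation: [-1.561, 0.052, -0.063]
force: [1.6, 1.4, -6.7]
width: 0.251
```

```bash
python3 rack.py
```

```text
t 6.67 tcp [532.1 220.  301.1] y [ 0.008  0.009 -1.   ] z [0.073 0.997 0.01 ] w 0.251 F [ 1.6  1.4 -6.7] q [ 0.44  0.57 -1.22  1.68  0.56  1.28  0.6 ]
beam n 625 z [250.8 253.8 256.7] rack~ 139.2
```

It won't go below 139.5, so the pawl is seated. I'll let go and rise.

Call:
arm_command:
  motion:
    - {"ax": 0, "ay": 0, "az": 0, "x": 0, "y": 0, "z": 0, "claw": 5}
    - {"ax": 0, "ay": 0, "az": 0, "x": 0, "y": 0, "z": 0, "claw": 5}
    - {"ax": 0, "ay": 0, "az": 0, "x": 0, "y": 0, "z": 4, "claw": 5}
    - {"ax": 0, "ay": 0, "az": 0, "x": 0, "y": 0, "z": 4, "claw": 5}
    - {"ax": 0, "ay": 0, "az": 0, "x": -3, "y": 0, "z": 2, "claw": 5}

```text
time: 7.35
tool_pos: [501.9, 218.2, 400.2]
orientation: [-1.56, 0.059, -0.06]
force: [-1.4, -1.0, 0.6]
width: 0.587
```

```bash
python3 rack.py
```

```text
t 7.35 tcp [501.9 218.2 400.2] y [ 0.001  0.01  -1.   ] z [0.076 0.997 0.01 ] w 0.587 F [-1.4 -1.   0.6] q [ 0.53  0.45 -1.33  1.6   0.43  1.43  0.66]
beam n 694 z [250.3 253.7 256.7] rack~ 139.1
```

Call:
arm_command:
  motion:
    - {"ax": 0, "ay": 0, "az": -10, "x": -0.8, "y": -4.6, "z": 0, "claw": 5}
    - {"ax": 0, "ay": 0, "az": -10, "x": -0.8, "y": -4.6, "z": 0, "claw": 5}
    - {"ax": 0, "ay": 0, "az": -10, "x": -0.8, "y": -4.6, "z": -2, "claw": 5}
    - {"ax": 0, "ay": 0, "az": -10, "x": -0.8, "y": -4.6, "z": -2, "claw": 5}
    - {"ax": 0, "ay": 0, "az": -10, "x": -0.8, "y": -4.6, "z": -2, "claw": 5}

```text
time: 8.02
tool_pos: [454.2, -8.0, 341.8]
orientation: [-1.428, 0.737, -0.752]
force: [0.5, -0.5, 0.6]
width: 0.585
```

Call:
arm_command:
  motion:
    - {"ax": 0, "ay": 0, "az": -10, "x": -0.8, "y": -4.6, "z": -2, "claw": 5}
    - {"ax": 0, "ay": 0, "az": -10, "x": -0.8, "y": -4.6, "z": -2, "claw": 5}
    - {"ax": 0, "ay": 0, "az": -10, "x": -0.7, "y": -4.6, "z": -2, "claw": 5}
    - {"ax": 0, "ay": 0, "az": -8, "x": -0.7, "y": -2.5, "z": -2, "claw": 5}
    - {"ax": 0, "ay": 0, "az": 0, "x": 0, "y": 0, "z": 0, "claw": 5}

```text
time: 8.65
tool_pos: [419.7, -179.9, 257.3]
orientation: [-1.166, 1.258, -1.276]
force: [-0.3, 0.9, -0.4]
width: 0.584
```

Run:
```python
from bins import *
s,R=st();print("jaw",np.degrees(np.arctan2(R[1,2],R[0,2])))
c=camera("top");B=dict(blue=(432,-200),green=(444,-327),yellow=(564,-210),white=(601,-378))
bins(c,B)
P=pts(c);v=cv2.cvtColor(c["pixels"],cv2.COLOR_BGR2HSV)
m=(v[...,0]>100)&(v[...,0]<125)&(v[...,1]>130)&(P[...,2]>230)&(np.abs(P[...,0]-604)<45)&(P[...,1]<480)&(P[...,1]>-50)
q=P[m];print("beam",cv2.minAreaRect(q[:,:2].astype(np.float32)),np.median(q[:,2]))
ex=np.array([.998,-.061]);ey=np.array([.061,.998]);O=np.array([604.7,216.2])
m=(P[...,2]>225)&(P[...,2]<275)&(v[...,1]<80);d=P[m];a=(d[:,:2]-O)@ex;b=(d[:,:2]-O)@ey
for k in(235,175,120,60,-60,-120,-175,-235):
    i=(abs(b-k)<12)&(a<-12)&(a>-110)
    if i.sum()>3:
        j=i&(a<np.sort(a[i])[1]+14);print(k,i.sum(),"tip a",np.round(np.sort(a[i])[:4],1),"b",np.round(np.median(b[i]),1),"z root",np.round(np.median(d[i&(a>-60),2]),1),"z tip",np.round(np.percentile(d[j,2],90),1))
w=camera("wrist");cv2.imwrite("pics/w2.png",w["pixels"]);np.savez("w2.npz",**w)
print("wrist");bins(w,B)
```

```text
t 8.65 tcp [ 419.7 -179.9  257.3] y [ 0.01  -0.005 -1.   ] z [ 0.997 -0.08   0.01 ] w 0.584 F [-0.3  0.9 -0.4] q [ 1.27  0.23 -1.03  2.01  0.24  1.01  0.04]
jaw -4.56740019886983
blue 43 mid [ 434.3 -167.2] ang 85.9 len 32.4 z [117.4 120.6 123.2] rect [12. 32.]
green few 0
yellow 140 mid [ 564.3 -211.3] ang -76.4 len 101.9 z [117.5 121.  123.9] rect [ 15. 102.]
white 152 mid [ 599.7 -378.4] ang 75.7 len 100.6 z [115.6 120.8 123.9] rect [101.  18.]
beam ((603.37451171875, 215.86474609375), (496.4673767089844, 19.148229598999023), 86.7193832397461) 253.94181633424074
235 97 tip a [-87.2 -86.9 -84.6 -84.2] b 232.3 z root 244.0 z tip 259.8
175 115 tip a [-87.1 -86.9 -84.8 -84.7] b 173.5 z root 243.1 z tip 260.3
120 92 tip a [-87.3 -85.1 -84.8 -84.7] b 117.4 z root 242.3 z tip 259.9
60 93 tip a [-85.2 -84.9 -84.3 -82.5] b 57.8 z root 243.3 z tip 260.0
-60 97 tip a [-85.2 -85.1 -84.9 -82.8] b -61.1 z root 243.3 z tip 260.1
-120 91 tip a [-85.3 -84.9 -84.7 -82.8] b -120.9 z root 243.2 z tip 260.3
-175 94 tip a [-85.6 -85.5 -83.  -83. ] b -175.7 z root 244.2 z tip 260.5
-235 94 tip a [-85.8 -85.2 -83.2 -83.1] b -235.5 z root 242.4 z tip 261.4
wrist
blue 1824 mid [ 429.5 -203.7] ang 86.3 len 102.7 z [120.3 121.9 123.1] rect [103.  16.]
green 1283 mid [ 441.9 -316.4] ang 84.9 len 125.5 z [112.6 121.6 122.8] rect [ 26. 126.]
yellow 2160 mid [ 560.9 -213.1] ang -77.2 len 102.3 z [114.1 121.4 122.8] rect [ 16. 102.]
white 449 mid [ 594.2 -358.9] ang 62.2 len 71.7 z [108.3 119.  121.8] rect [71. 17.]
```

View pics/w2.png

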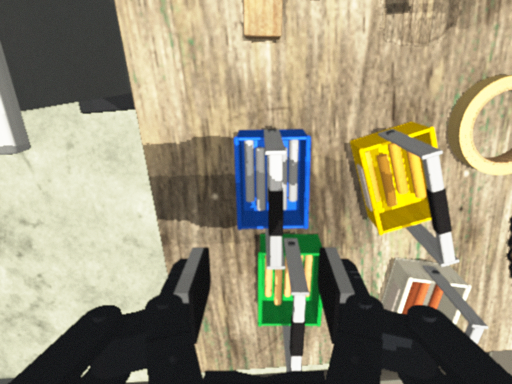

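The wrist view shows the blue bin's sleeve at (275,210), with green just below it, yellow at (440,200) and white at the lower right. Blue goes first, to hook 1.

Call:
arm_command:
  motion:
    - {"ax": 0, "ay": 0, "az": 0.7, "x": 1.1, "y": -2.2, "z": 0, "claw": 5}
    - {"ax": 0, "ay": 0, "az": 0, "x": 0, "y": 0, "z": 0, "claw": 5}
    - {"ax": 0, "ay": 0, "az": 0, "x": 0, "y": 0, "z": -3, "claw": 5}
    - {"ax": 0, "ay": 0, "az": 0, "x": 0, "y": 0, "z": -3, "claw": 5}
    - {"ax": 0, "ay": 0, "az": 0, "x": 0, "y": 0, "z": 0, "claw": 5}

```text
time: 9.38
tool_pos: [438.4, -192.2, 203.2]
orientation: [-1.179, 1.22, -1.256]
force: [-0.3, 0.9, -0.1]
width: 0.582
```

```bash
python3 -c "
from h import *
st()"
```

```text
t 9.38 tcp [ 438.4 -192.2  203.2] y [ 0.022 -0.008 -1.   ] z [ 0.999 -0.041  0.022] w 0.582 F [-0.3  0.9 -0.1] q [ 1.18  0.36 -0.97  2.03  0.38  0.92 -0.03]
```

Call:
arm_command:
  motion:
    - {"ax": 0.5, "ay": 1.3, "az": -1.5, "x": -0.7, "y": -1.0, "z": 0, "claw": 5}
    - {"ax": 0, "ay": 0, "az": 0, "x": 0, "y": 0, "z": 0, "claw": 5}
    - {"ax": 0, "ay": 0, "az": 0, "x": 0, "y": 0, "z": -2.6, "claw": 5}
    - {"ax": 0, "ay": 0, "az": 0, "x": 0, "y": 0, "z": -2.6, "claw": 5}
    - {"ax": 0, "ay": 0, "az": 0, "x": 0, "y": 0, "z": -2, "claw": 5}

```text
time: 10.0
tool_pos: [436.3, -204.6, 137.0]
orientation: [-1.174, 1.25, -1.269]
force: [0.1, -0.7, 0.4]
width: 0.584
```

```bash
python3 -c "
from h import *
st()"
```

```text
t 10.0 tcp [ 436.3 -204.6  137. ] y [ 0.009 -0.007 -1.   ] z [ 0.998 -0.069  0.009] w 0.584 F [ 0.1 -0.7  0.4] q [ 1.1   0.48 -0.87  2.06  0.51  0.81 -0.14]
```

Call:
arm_command:
  motion:
    - {"ax": 0.4, "ay": 0.5, "az": 0, "x": -0.4, "y": 0, "z": -1.2, "claw": 5}
    - {"ax": 0, "ay": 0, "az": 0, "x": 0, "y": 0, "z": 0, "claw": 5}

```text
time: 10.25
tool_pos: [432.1, -204.9, 124.9]
orientation: [-1.175, 1.262, -1.259]
force: [-0.1, 0.1, 0.3]
width: 0.587
```

Call:
arm_command:
  motion:
    - {"ax": 0, "ay": 0, "az": 0, "x": 0, "y": 0, "z": 0, "claw": 0.3}
    - {"ax": 0, "ay": 0, "az": 0, "x": 0, "y": 0, "z": 0, "claw": 0.3}
    - {"ax": 0, "ay": 0, "az": 0, "x": 0, "y": 0, "z": 0, "claw": 0.3}
    - {"ax": 0, "ay": 0, "az": 0, "x": 0, "y": 0, "z": 0, "claw": 0.3}
  force: 60

```text
time: 10.75
tool_pos: [433.4, -205.6, 127.0]
orientation: [-1.174, 1.259, -1.262]
force: [0.4, 0.5, -0.9]
width: 0.127
```

```bash
python3 -c "
from h import *
st()"
```

```text
t 10.75 tcp [ 433.4 -205.6  127. ] y [ 0.002 -0.001 -1.   ] z [ 0.998 -0.07   0.002] w 0.127 F [ 0.4  0.5 -0.9] q [ 1.09  0.49 -0.85  2.07  0.52  0.8  -0.15]
```

Gripped at 0.127 opening, about 11 mm, which matches the bar. Next I'll lift and carry along the front of the rack.

Call:
arm_command:
  motion:
    - {"ax": 0, "ay": 0, "az": 0, "x": 0, "y": 0, "z": 2, "claw": 0.3}
    - {"ax": 0, "ay": 0, "az": 0, "x": 0, "y": 0, "z": 4, "claw": 0.3}
    - {"ax": 0, "ay": 0, "az": 0, "x": 0, "y": 0, "z": 5, "claw": 0.3}
    - {"ax": 0, "ay": 0, "az": 0, "x": 0, "y": 0, "z": 5, "claw": 0.3}
    - {"ax": 0, "ay": 0, "az": 0, "x": 0, "y": 2, "z": 2, "claw": 0.3}

```text
time: 11.38
tool_pos: [430.6, -185.0, 309.9]
orientation: [-1.175, 1.265, -1.258]
force: [0.5, -0.5, -2.2]
width: 0.124
```

Call:
arm_command:
  motion:
    - {"ax": 0, "ay": 0, "az": 0, "x": -0.2, "y": 4, "z": 0, "claw": 0.3}
    - {"ax": 0, "ay": 0, "az": 0, "x": -0.2, "y": 5, "z": 0, "claw": 0.3}
    - {"ax": 0, "ay": 0, "az": 0, "x": -0.2, "y": 5, "z": 0, "claw": 0.3}
    - {"ax": 0, "ay": 0, "az": 0, "x": -0.2, "y": 5, "z": 0, "claw": 0.3}
    - {"ax": 0, "ay": 0, "az": 0, "x": -0.2, "y": 5, "z": 0, "claw": 0.3}

```text
time: 12.0
tool_pos: [420.4, 58.8, 312.1]
orientation: [-1.172, 1.263, -1.271]
force: [0.3, -0.5, -0.8]
width: 0.121
```

```bash
python3 -c "
from h import *
st()"
```

```text
t 12.0 tcp [420.4  58.8 312.1] y [ 0.002 -0.004 -1.   ] z [ 0.997 -0.078  0.003] w 0.121 F [ 0.3 -0.5 -0.8] q [ 1.03  0.08 -1.27  2.    0.09  1.12 -0.35]
```

Call:
arm_command:
  motion:
    - {"ax": 0, "ay": 0, "az": 0, "x": 0, "y": 5, "z": 0, "claw": 0.3}
    - {"ax": 0, "ay": 0, "az": 0, "x": 0, "y": 5, "z": 0, "claw": 0.3}
    - {"ax": 0, "ay": 0, "az": 0, "x": 0, "y": 5, "z": 0, "claw": 0.3}

```text
time: 12.38
tool_pos: [419.5, 212.4, 312.2]
orientation: [-1.172, 1.261, -1.277]
force: [0.6, -0.6, -1.0]
width: 0.124
```

```bash
python3 -c "
from h import *
st()"
```

```text
t 12.38 tcp [419.5 212.4 312.2] y [ 0.005 -0.008 -1.   ] z [ 0.997 -0.081  0.006] w 0.124 F [ 0.6 -0.6 -1. ] q [ 0.56  0.27 -1.26  1.9   0.29  1.17 -0.88]
```

Call:
arm_command:
  motion:
    - {"ax": 0, "ay": 0, "az": 0, "x": 0.5, "y": 5, "z": 0, "claw": 0.3}
    - {"ax": 0, "ay": 0, "az": 0, "x": 0.5, "y": 5, "z": 0, "claw": 0.3}
    - {"ax": 0, "ay": 0, "az": 0, "x": 0.5, "y": 5, "z": 0, "claw": 0.3}
    - {"ax": 0.3, "ay": 0.3, "az": 0.8, "x": 0.5, "y": 3.5, "z": 0, "claw": 0.3}
    - {"ax": 0, "ay": 0, "az": 0, "x": 0, "y": 0, "z": 0, "claw": 0.3}

```text
time: 13.0
tool_pos: [436.9, 407.0, 310.1]
orientation: [-1.185, 1.255, -1.255]
force: [-0.6, 0.2, -1.1]
width: 0.124
```

Run:
```python
from h import *
st()
c=camera("top");P=pts(c)
cv2.imwrite("pics/t3.png",cv2.resize(c["pixels"][140:300,60:290],None,fx=3,fy=3,interpolation=cv2.INTER_CUBIC))
```

```text
t 13.0 tcp [436.9 407.  310.1] y [-0.004 -0.003 -1.   ] z [ 0.998 -0.061 -0.003] w 0.124 F [-0.6  0.2 -1.1] q [-0.02  0.55 -1.09  1.61  0.5   1.3  -1.26]
```

View pics/t3.png

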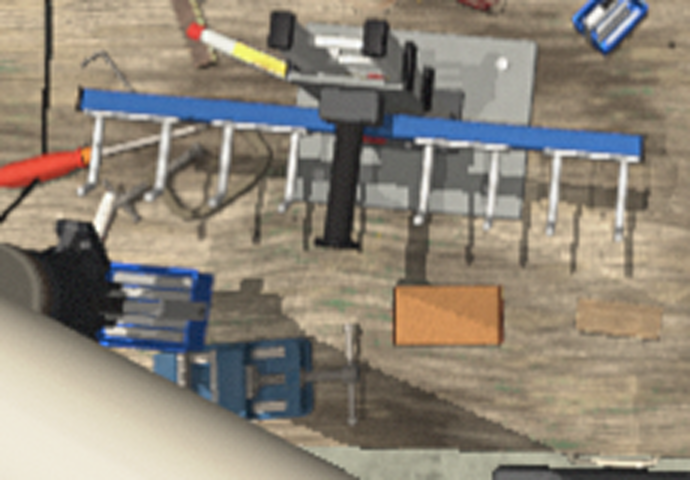

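Call:
arm_command:
  motion:
    - {"ax": 0, "ay": 0, "az": 0, "x": 3, "y": 0.4, "z": 0, "claw": 0.3}
    - {"ax": 0, "ay": 0, "az": 0, "x": 4, "y": 0.4, "z": 0, "claw": 0.3}
    - {"ax": 0, "ay": 0, "az": 0, "x": 3, "y": 0.4, "z": 0, "claw": 0.3}
    - {"ax": 0, "ay": 0, "az": 0, "x": 1, "y": 0.2, "z": 0, "claw": 0.3}
    - {"ax": 0, "ay": 0, "az": 0, "x": 0, "y": 0, "z": 0, "claw": 0.3}

```text
time: 13.68
tool_pos: [550.4, 411.6, 309.5]
orientation: [-1.188, 1.255, -1.267]
force: [-0.9, -0.2, -2.6]
width: 0.128
```

```bash
cat > hk.py <<'E'
from h import *
ex=np.array([.998,-.061]);ey=np.array([.061,.998]);O=np.array([604.6,214.8])
def look(b,name="top",zlo=262,c=None):
    "bar/straps seen above the hooks near hook b: extents in rack coordinates (hook point a~-65.5)"
    c=c or camera(name);P=pts(c);d=P[(P[...,2]>zlo)&(P[...,2]<zlo+50)];A=(d[:,:2]-O)@ex;B=(d[:,:2]-O)@ey-b
    i=(abs(A+65)<60)&(abs(B)<70)
    return c,A[i],B[i],d[i]
E
python3 - <<'E'
from hk import *
st()
c=camera("scene");cv2.imwrite("pics/s3.png",cv2.resize(c["pixels"][40:200,100:300],None,fx=4,fy=4,interpolation=cv2.INTER_CUBIC))
E
```

```text
t 13.68 tcp [550.4 411.6 309.5] y [-0.003 -0.012 -1.   ] z [ 0.998 -0.067 -0.003] w 0.128 F [-0.9 -0.2 -2.6] q [-0.08  0.7  -1.01  1.36  0.59  1.4  -1.15]
```

View pics/s3.png

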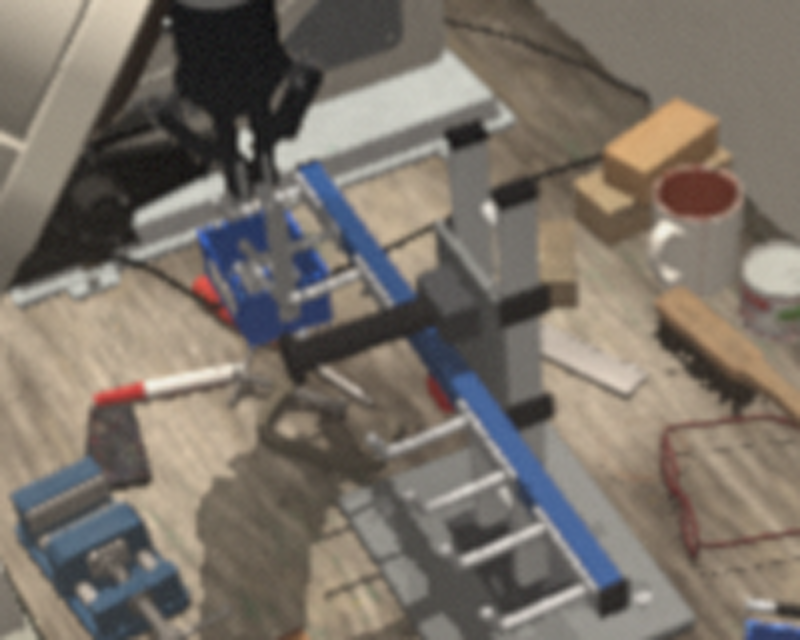

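The scene crop shows the bin at (265,270) over hook 1 with its arch upright. I'll trim the position and lower it.

Call:
arm_command:
  motion:
    - {"ax": 0.7, "ay": -0.2, "az": 0.2, "x": 0.7, "y": 1, "z": 0, "claw": 0.3}
    - {"ax": 0, "ay": 0, "az": 0, "x": 0, "y": 0, "z": 0, "claw": 0.3}
    - {"ax": 0, "ay": 0, "az": 0, "x": 0, "y": 0, "z": 0, "claw": 0.3}

```text
time: 14.1
tool_pos: [554.8, 422.8, 310.6]
orientation: [-1.18, 1.253, -1.253]
force: [0.1, -1.0, -1.3]
width: 0.126
```

Run:
```python
from hk import *
st()
c,A,B,d=look(205,"top",272)
for k in range(-60,61,10):
    i=abs(B-k)<5
    if i.sum()>1:print(k,i.sum(),np.round([A[i].min(),np.median(A[i]),A[i].max(),np.median(d[i,2])],1))
c,A,B,d=look(205,"scene",272)
i=(A>-85)&(A<-45);print(i.sum(),np.round(np.percentile(A[i],[5,50,95]),1),np.round(np.percentile(B[i],[2,50,98]),1),np.round(np.percentile(d[i,2],[5,50,95]),1))
```

```text
t 14.1 tcp [554.8 422.8 310.6] y [ 0.001  0.    -1.   ] z [ 0.998 -0.06   0.001] w 0.126 F [ 0.1 -1.  -1.3] q [-0.1   0.71 -1.01  1.34  0.59  1.4  -1.15]
-50 46 [-68.6 -61.  -53.1 291.4]
-40 18 [-65.7 -60.8 -55.7 305.5]
-30 16 [-65.4 -60.3 -56.  305.6]
-20 9 [-62.1 -57.7 -55.3 306. ]
-10 30 [-55.7 -49.1 -39.1 306.3]
188 [-80.9 -63.4 -48.8] [-50.9 -13.4  12.2] [279. 305. 319.]
```

Call:
arm_command:
  motion:
    - {"ax": 0, "ay": 0, "az": 0, "x": 0, "y": 0, "z": -2, "claw": 0.3}
    - {"ax": 0, "ay": 0, "az": 0, "x": 0, "y": 0, "z": -1.5, "claw": 0.3}
    - {"ax": 0, "ay": 0, "az": 0, "x": 0, "y": 0, "z": -1, "claw": 0.3}
    - {"ax": 0, "ay": 0, "az": 0, "x": 0, "y": 0, "z": 0, "claw": 0.3}

```text
time: 14.7
tool_pos: [554.2, 421.7, 260.5]
orientation: [-1.183, 1.253, -1.254]
force: [0.7, -0.1, -1.6]
width: 0.125
```

Call:
arm_command:
  motion:
    - {"ax": 0, "ay": 0, "az": 0, "x": 0, "y": 0, "z": -0.4, "claw": 0.3}
    - {"ax": 0, "ay": 0, "az": 0, "x": 0, "y": 0, "z": 0, "claw": 0.3}

```text
time: 14.95
tool_pos: [554.6, 422.3, 257.3]
orientation: [-1.181, 1.253, -1.254]
force: [0.4, -0.7, -1.9]
width: 0.127
```

```bash
python3 -c "
from h import *
st()"
```

```text
t 14.95 tcp [554.6 422.3 257.3] y [-0. -0. -1.] z [ 0.998 -0.06  -0.   ] w 0.127 F [ 0.4 -0.7 -1.9] q [-0.1   0.75 -0.98  1.4   0.63  1.32 -1.17]
```

Force hasn't changed yet; I'll lower in small steps until the weight is off.

Call:
arm_command:
  motion:
    - {"ax": 0, "ay": 0, "az": 0, "x": 0, "y": 0, "z": -0.2, "claw": 0.3}
    - {"ax": 0, "ay": 0, "az": 0, "x": 0, "y": 0, "z": 0, "claw": 0.3}

```text
time: 15.2
tool_pos: [554.8, 422.6, 257.2]
orientation: [-1.179, 1.253, -1.254]
force: [0.4, -0.8, -0.5]
width: 0.131
```

Call:
arm_command:
  motion:
    - {"ax": 0, "ay": 0, "az": 0, "x": 0, "y": 0, "z": -0.2, "claw": 0.3}
    - {"ax": 0, "ay": 0, "az": 0, "x": 0, "y": 0, "z": 0, "claw": 0.3}

```text
time: 15.45
tool_pos: [555.0, 422.8, 257.0]
orientation: [-1.177, 1.252, -1.254]
force: [-0.6, -0.1, 0.4]
width: 0.129
```

```bash
python3 -c "
from h import *
st()"
```

```text
t 15.45 tcp [555.  422.8 257. ] y [ 0.003  0.001 -1.   ] z [ 0.998 -0.06   0.003] w 0.129 F [-0.6 -0.1  0.4] q [-0.1   0.75 -0.98  1.4   0.63  1.31 -1.17]
```

Seated at TCP 257, with the load gone. I'll release gently and rise.

Call:
arm_command:
  motion:
    - {"ax": 0, "ay": 0, "az": 0, "x": 0, "y": 0, "z": 0, "claw": 2}
    - {"ax": 0, "ay": 0, "az": 0, "x": 0, "y": 0, "z": 0, "claw": 3}
    - {"ax": 0, "ay": 0, "az": 0, "x": 0, "y": 0, "z": 0, "claw": 3.5}
    - {"ax": 0, "ay": 0, "az": 0, "x": 0, "y": 0, "z": 2, "claw": 3.5}
    - {"ax": 0, "ay": 0, "az": 0, "x": 0, "y": 0, "z": 4, "claw": 3.5}

```text
time: 16.08
tool_pos: [554.3, 421.4, 315.2]
orientation: [-1.183, 1.254, -1.254]
force: [0.9, -0.0, 0.5]
width: 0.409
```

Call:
arm_command:
  motion:
    - {"ax": 0, "ay": 0, "az": 0, "x": 0, "y": 0, "z": 5, "claw": 5}
    - {"ax": 0, "ay": 0, "az": 0, "x": -3, "y": -3, "z": 0, "claw": 5}
    - {"ax": 0, "ay": 0, "az": 0, "x": -4, "y": -4.5, "z": 0, "claw": 5}
    - {"ax": 0, "ay": 0, "az": 0, "x": -3, "y": -5, "z": 0, "claw": 5}
    - {"ax": 0, "ay": 0, "az": 0, "x": 0, "y": -5.5, "z": 0, "claw": 5}

```text
time: 16.7
tool_pos: [450.7, 246.8, 377.7]
orientation: [-1.172, 1.245, -1.244]
force: [1.9, -1.2, 1.1]
width: 0.585
```

Run:
```python
from hk import *
st()
c=camera("top");v=c["pixels"]
P=pts(c)
c,A,B,d=look(205,"top",238,c)
i=(A<-30)&(d[:,2]<258)
for k in range(-60,61,10):
    j=i&(abs(B-k)<5)
    if j.sum()>1:print(k,j.sum(),np.round([A[j].min(),np.median(A[j]),A[j].max(),np.median(d[j,2])],1))
cv2.imwrite("pics/t4.png",cv2.resize(v[140:300,60:290],None,fx=3,fy=3,interpolation=cv2.INTER_CUBIC))
```

```text
t 16.7 tcp [450.7 246.8 377.7] y [ 0.008  0.009 -1.   ] z [ 0.999 -0.051  0.008] w 0.585 F [ 1.9 -1.2  1.1] q [ 0.48  0.31 -1.25  1.72  0.31  1.32 -0.88]
-50 23 [-68.  -60.3 -52.7 249.5]
-40 17 [-64.6 -59.4 -47.2 251.8]
-30 58 [-74.6 -50.8 -31.2 242.8]
-20 17 [-65.8 -61.3 -55.6 252.7]
-10 12 [-64.3 -59.4 -56.  254.6]
0 6 [-59.7 -57.1 -54.6 252.4]
10 6 [-58.2 -55.5 -55.1 251.9]
30 25 [-50.6 -41.8 -31.4 243.6]
```

View pics/t4.png

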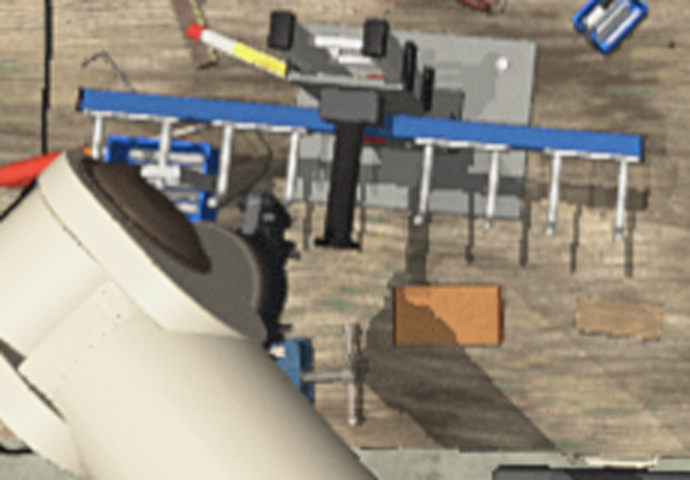

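Blue hangs on hook 1, at (165,175) in the crop, with bar top z≈252 across both prongs. Next is green.

Call:
arm_command:
  motion:
    - {"ax": 0, "ay": 0, "az": 0, "x": 0, "y": -5.5, "z": 0, "claw": 5}
    - {"ax": 0, "ay": 0, "az": 0, "x": 0, "y": -5.5, "z": 0, "claw": 5}
    - {"ax": 0, "ay": 0, "az": 0, "x": 0, "y": -5.5, "z": -1, "claw": 5}
    - {"ax": 0, "ay": 0, "az": 0, "x": 0, "y": -5.5, "z": -1, "claw": 5}
    - {"ax": 0, "ay": 0, "az": 0, "x": 0, "y": -5.5, "z": -1, "claw": 5}

```text
time: 17.38
tool_pos: [455.1, -37.4, 353.3]
orientation: [-1.171, 1.233, -1.26]
force: [0.4, -0.6, -1.3]
width: 0.585
```

```bash
cat > tb.py <<'E'
from bins import *
import sys
s,R=st();print("jaw",np.degrees(np.arctan2(R[1,2],R[0,2])).round(1))
B=dict(green=(444,-327),yellow=(564,-210),white=(601,-378))
for n in sys.argv[1:]:
    c=camera(n);P=pts(c);print(n);bins(c,B)
    for k,(x,y) in B.items():
        m=(np.hypot(P[...,0]-x,P[...,1]-y)<75)&(P[...,2]>15)&(P[...,2]<60)
        if m.sum()>20:r=cv2.minAreaRect(P[m][:,:2].astype(np.float32));print("  body",k,np.round(r[0],1),np.round(r[1],0),round(r[2],1))
E
python3 tb.py top
```

```text
t 17.38 tcp [455.1 -37.4 353.3] y [ 0.019 -0.004 -1.   ] z [ 0.998 -0.054  0.019] w 0.585 F [ 0.4 -0.6 -1.3] q [ 1.25  0.13 -1.3   1.88  0.14  1.21 -0.16]
jaw -3.1
top
green 144 mid [ 443.7 -327.9] ang 85.1 len 103.4 z [117.3 120.9 123.7] rect [103.  12.]
yellow 139 mid [ 564.2 -211.1] ang -76.5 len 101.8 z [117.7 121.  124.3] rect [ 15. 102.]
white 153 mid [ 599.6 -378.9] ang 76.2 len 99.7 z [114.6 121.4 124.8] rect [100.  18.]
  body green [ 444.  -326.9] [105.  73.] 85.2
  body yellow [ 582.1 -207.7] [113.  96.] 16.7
  body white [ 602.  -378.1] [105.  77.] 77.3
```

Call:
arm_command:
  motion:
    - {"ax": 0, "ay": 0, "az": 0, "x": 0, "y": -5.5, "z": -2, "claw": 5}
    - {"ax": 0, "ay": 0, "az": 0, "x": 0, "y": -5.5, "z": -3, "claw": 5}
    - {"ax": 0, "ay": 0, "az": 0, "x": 0, "y": -5.5, "z": -3, "claw": 5}
    - {"ax": 0, "ay": 0, "az": 0, "x": 0, "y": -5, "z": -3, "claw": 5}
    - {"ax": 0, "ay": 0, "az": 0, "x": 0, "y": 0, "z": 0, "claw": 5}

```text
time: 18.05
tool_pos: [457.9, -262.9, 246.9]
orientation: [-1.168, 1.234, -1.28]
force: [0.6, 0.6, -0.1]
width: 0.584
```

```bash
python3 tb.py wrist
```

```text
t 18.05 tcp [ 457.9 -262.9  246.9] y [ 0.024 -0.014 -1.   ] z [ 0.997 -0.067  0.025] w 0.584 F [ 0.6  0.6 -0.1] q [ 1.32  0.44 -1.06  1.87  0.44  1.06  0.02]
jaw -3.9
wrist
green 1751 mid [ 441.4 -329.2] ang 85.1 len 101.4 z [116.5 121.8 123.1] rect [101.  16.]
yellow 2973 mid [ 561.3 -213.5] ang -76.6 len 102.7 z [116.3 121.6 122.9] rect [ 17. 103.]
white 1264 mid [ 600.2 -356.9] ang 73.8 len 59.2 z [112.9 120.9 122.6] rect [59. 16.]
  body green [ 441.5 -328.2] [103.  74.] 84.9
  body yellow [ 581.8 -207.4] [114. 104.] 13.6
  body white [ 598.5 -378.3] [104.  75.] 77.0
```

Call:
arm_command:
  motion:
    - {"ax": 0.8, "ay": 1.4, "az": -1, "x": -0.7, "y": -3.5, "z": 0, "claw": 5}
    - {"ax": 0, "ay": 0, "az": 0, "x": -0.5, "y": -2.5, "z": 0, "claw": 5}
    - {"ax": 0, "ay": 0, "az": 0, "x": 0, "y": 0, "z": -2.5, "claw": 5}
    - {"ax": 0, "ay": 0, "az": 0, "x": 0, "y": 0, "z": -2, "claw": 5}
    - {"ax": 0, "ay": 0, "az": 0, "x": 0, "y": 0, "z": 0, "claw": 5}

```text
time: 18.73
tool_pos: [454.4, -315.6, 210.4]
orientation: [-1.17, 1.251, -1.271]
force: [-0.5, 0.1, -0.3]
width: 0.585
```

```bash
python3 -c "
from h import *
st()"
```

```text
t 18.73 tcp [ 454.4 -315.6  210.4] y [ 0.011 -0.006 -1.   ] z [ 0.997 -0.071  0.012] w 0.585 F [-0.5  0.1 -0.3] q [ 1.32  0.53 -0.99  1.84  0.52  1.04  0.05]
```

Call:
arm_command:
  motion:
    - {"ax": 0.4, "ay": 0.6, "az": -0.8, "x": -0.9, "y": -1.2, "z": 0, "claw": 5}
    - {"ax": 0, "ay": 0, "az": 0, "x": 0, "y": 0, "z": 0, "claw": 5}
    - {"ax": 0, "ay": 0, "az": 0, "x": 0, "y": 0, "z": -2, "claw": 5}
    - {"ax": 0, "ay": 0, "az": 0, "x": 0, "y": 0, "z": -2, "claw": 5}
    - {"ax": 0, "ay": 0, "az": 0, "x": 0, "y": 0, "z": 0, "claw": 5}

```text
time: 19.35
tool_pos: [445.9, -327.9, 169.9]
orientation: [-1.167, 1.27, -1.273]
force: [-0.6, 0.1, -0.1]
width: 0.586
```

```bash
python3 -c "
from h import *
st()"
```

```text
t 19.35 tcp [ 445.9 -327.9  169.9] y [ 0.002 -0.    -1.   ] z [ 0.996 -0.085  0.002] w 0.586 F [-0.6  0.1 -0.1] q [ 1.31  0.59 -0.95  1.86  0.57  0.99  0.03]
```

Well aligned; I'll go down, grip and lift a little.

Call:
arm_command:
  motion:
    - {"ax": 0, "ay": 0, "az": 0, "x": 0, "y": 0, "z": -2.2, "claw": 5}
    - {"ax": 0, "ay": 0, "az": 0, "x": 0, "y": 0, "z": -2.2, "claw": 5}
    - {"ax": 0, "ay": 0, "az": 0, "x": 0, "y": 0, "z": 0, "claw": 5}

```text
time: 19.73
tool_pos: [445.6, -327.3, 122.2]
orientation: [-1.167, 1.271, -1.271]
force: [-0.5, -0.2, -0.3]
width: 0.582
```

Call:
arm_command:
  motion:
    - {"ax": 0, "ay": 0, "az": 0, "x": 0, "y": 0, "z": 0, "claw": 0.3}
    - {"ax": 0, "ay": 0, "az": 0, "x": 0, "y": 0, "z": 0, "claw": 0.3}
    - {"ax": 0, "ay": 0, "az": 0, "x": 0, "y": 0, "z": 0, "claw": 0.3}
    - {"ax": 0, "ay": 0, "az": 0, "x": 0, "y": 0, "z": 0, "claw": 0.3}

```text
time: 20.23
tool_pos: [446.2, -327.4, 123.1]
orientation: [-1.167, 1.27, -1.272]
force: [-0.7, 0.0, -1.8]
width: 0.128
```

```bash
python3 -c "
from h import *
st()"
```

```text
t 20.23 tcp [ 446.2 -327.4  123.1] y [ 0.002  0.    -1.   ] z [ 0.996 -0.084  0.002] w 0.128 F [-0.7  0.  -1.8] q [ 1.26  0.65 -0.89  1.89  0.63  0.91 -0.02]
```

Call:
arm_command:
  motion:
    - {"ax": 0, "ay": 0, "az": 0, "x": 0, "y": 0, "z": 2, "claw": 0.3}
    - {"ax": 0, "ay": 0, "az": 0, "x": 0, "y": 0, "z": 4, "claw": 0.3}
    - {"ax": 0, "ay": 0, "az": 0, "x": 0, "y": 0, "z": 5, "claw": 0.3}
    - {"ax": 0, "ay": 0, "az": 0, "x": 0, "y": 0, "z": 5, "claw": 0.3}
    - {"ax": 0, "ay": 0, "az": 0, "x": 0, "y": 2, "z": 2, "claw": 0.3}

```text
time: 20.85
tool_pos: [445.2, -306.7, 312.1]
orientation: [-1.166, 1.271, -1.271]
force: [-0.5, 0.6, -1.7]
width: 0.13
```

Call:
arm_command:
  motion:
    - {"ax": 0, "ay": 0, "az": 0, "x": -0.4, "y": 4, "z": 0, "claw": 0.3}
    - {"ax": 0, "ay": 0, "az": 0, "x": -0.4, "y": 5.3, "z": 0, "claw": 0.3}
    - {"ax": 0, "ay": 0, "az": 0, "x": -0.4, "y": 5.3, "z": 0, "claw": 0.3}
    - {"ax": 0, "ay": 0, "az": 0, "x": -0.4, "y": 5.3, "z": 0, "claw": 0.3}
    - {"ax": 0, "ay": 0, "az": 0, "x": -0.4, "y": 5.3, "z": 0, "claw": 0.3}

```text
time: 21.48
tool_pos: [426.7, -47.9, 319.9]
orientation: [-1.166, 1.261, -1.283]
force: [0.8, -0.0, -1.1]
width: 0.129
```

```bash
python3 -c "
from h import *
st()"
```

```text
t 21.48 tcp [426.7 -47.9 319.9] y [ 0.01  -0.008 -1.   ] z [ 0.996 -0.086  0.01 ] w 0.129 F [ 0.8 -0.  -1.1] q [ 1.33  0.08 -1.32  1.98  0.1   1.13 -0.12]
```

Call:
arm_command:
  motion:
    - {"ax": 0, "ay": 0, "az": 0, "x": -0.3, "y": 5.3, "z": 0, "claw": 0.3}
    - {"ax": 0, "ay": 0, "az": 0, "x": -0.3, "y": 5.3, "z": -0.3, "claw": 0.3}
    - {"ax": 0, "ay": 0, "az": 0, "x": 0, "y": 5.3, "z": -0.3, "claw": 0.3}
    - {"ax": 0, "ay": 0, "az": 0, "x": 0, "y": 5.3, "z": 0, "claw": 0.3}
    - {"ax": 0, "ay": 0, "az": 0, "x": 0, "y": 5.3, "z": 0, "claw": 0.3}

```text
time: 22.1
tool_pos: [419.0, 226.6, 318.6]
orientation: [-1.169, 1.248, -1.297]
force: [0.6, -0.6, -1.4]
width: 0.127
```

Call:
arm_command:
  motion:
    - {"ax": 0, "ay": 0, "az": 0.5, "x": 0, "y": 5, "z": 0, "claw": 0.3}
    - {"ax": 0.2, "ay": 0.3, "az": 0.5, "x": 0, "y": 2.5, "z": 0, "claw": 0.3}
    - {"ax": 0.2, "ay": 0.3, "az": 0.5, "x": 0, "y": 0, "z": 0, "claw": 0.3}
    - {"ax": 0, "ay": 0, "az": 0, "x": 0, "y": 0, "z": 0, "claw": 0.3}

```text
time: 22.6
tool_pos: [415.2, 310.3, 323.0]
orientation: [-1.187, 1.23, -1.257]
force: [0.5, -0.1, -2.2]
width: 0.13
```

```bash
python3 -c "
from h import *
st()"
```

```text
t 22.6 tcp [415.2 310.3 323. ] y [ 0.011 -0.011 -1.   ] z [ 0.999 -0.047  0.011] w 0.13 F [ 0.5 -0.1 -2.2] q [ 0.28  0.4  -1.23  1.78  0.41  1.25 -1.11]
```

Call:
arm_command:
  motion:
    - {"ax": 0.6, "ay": 0.6, "az": -0.8, "x": 2, "y": 0, "z": 0, "claw": 0.3}
    - {"ax": 0, "ay": 0, "az": 0, "x": 4, "y": -0.1, "z": 0, "claw": 0.3}
    - {"ax": 0, "ay": 0, "az": 0, "x": 4, "y": -0.1, "z": -0.5, "claw": 0.3}
    - {"ax": 0, "ay": 0, "az": 0, "x": 2, "y": 0, "z": -0.5, "claw": 0.3}
    - {"ax": 0, "ay": 0, "az": 0, "x": 0, "y": 0, "z": 0, "claw": 0.3}

```text
time: 23.22
tool_pos: [534.6, 300.9, 313.7]
orientation: [-1.187, 1.26, -1.261]
force: [0.6, 1.9, -2.6]
width: 0.13
```

```bash
cat > chk.py <<'E'
from hk import *
import sys
b=float(sys.argv[1]);zlo=float(sys.argv[2])
st()
for n in("top","scene"):
    c,A,B,d=look(b,n,zlo)
    i=(A>-90)&(A<-35)
    for k in range(-60,61,10):
        j=i&(abs(B-k)<5)
        if j.sum()>2:print(n,k,j.sum(),"A",np.round(np.percentile(A[j],[5,50,95]),1),"z",np.round(np.median(d[j,2]),1))
    if i.sum():print(n,"B range",np.round([B[i].min(),B[i].max()],1))
E
python3 chk.py 90 272
```

```text
t 23.23 tcp [534.6 300.9 313.7] y [-0.007 -0.007 -1.   ] z [ 0.998 -0.067 -0.006] w 0.13 F [ 0.6  1.9 -2.6] q [ 0.19  0.59 -1.1   1.56  0.53  1.34 -1.04]
top -60 46 A [-84.8 -76.4 -69.5] z 302.1
top -50 15 A [-78.2 -75.5 -70.6] z 312.3
top -40 16 A [-77.1 -72.6 -68.8] z 311.9
top -30 7 A [-72.  -69.7 -67.4] z 311.3
top -20 10 A [-66.6 -62.2 -55.9] z 305.6
top B range [-62.9 -14.8]
scene -60 53 A [-85.8 -78.  -70.2] z 300.8
scene -50 12 A [-82.1 -79.1 -72.7] z 312.5
scene -40 12 A [-81.5 -78.7 -73.5] z 314.0
scene -30 14 A [-82.7 -78.8 -71.9] z 314.2
scene -20 51 A [-88.8 -79.  -62.2] z 312.6
scene -10 17 A [-87.7 -61.3 -57.9] z 315.2
scene 0 8 A [-76.9 -72.8 -69.9] z 313.0
scene 10 3 A [-72.5 -70.7 -70.5] z 311.7
scene 40 6 A [-88.4 -87.  -85.1] z 278.3
scene B range [-65.2  39.3]
```

Call:
arm_command:
  motion:
    - {"ax": 0.4, "ay": -0.4, "az": 0.3, "x": 1.5, "y": 0.9, "z": 0, "claw": 0.3}
    - {"ax": 0, "ay": 0, "az": 0, "x": 0, "y": 0, "z": 0, "claw": 0.3}
    - {"ax": 0, "ay": 0, "az": 0, "x": 0, "y": 0, "z": 0, "claw": 0.3}

```text
time: 23.7
tool_pos: [548.5, 311.3, 316.0]
orientation: [-1.178, 1.249, -1.254]
force: [2.0, 0.3, -4.1]
width: 0.127
```

```bash
python3 chk.py 90 272
```

```text
t 23.7 tcp [548.5 311.3 316. ] y [ 0.004 -0.    -1.   ] z [ 0.998 -0.058  0.004] w 0.127 F [ 2.   0.3 -4.1] q [ 0.16  0.61 -1.09  1.52  0.55  1.34 -1.04]
top -50 46 A [-70.9 -62.5 -55.8] z 302.5
top -40 14 A [-64.2 -59.5 -56.6] z 314.3
top -30 16 A [-64.7 -59.9 -55. ] z 314.6
top -20 5 A [-58.1 -56.  -55.8] z 314.0
top -10 5 A [-50.6 -49.8 -43. ] z 309.4
top 0 4 A [-45.9 -44.1 -42.6] z 301.2
top B range [-51.5  -4.2]
scene -50 72 A [-72.7 -64.4 -56.6] z 296.4
scene -40 12 A [-66.4 -62.5 -58.3] z 313.6
scene -30 14 A [-67.  -64.  -57.5] z 314.8
scene -20 11 A [-67.8 -64.9 -58.1] z 316.3
scene -10 45 A [-77.8 -67.5 -48.6] z 315.6
scene 0 40 A [-81.1 -72.2 -45.3] z 309.7
scene 10 8 A [-80.7 -59.3 -55.5] z 316.9
scene 50 7 A [-74.2 -72.3 -70.3] z 279.7
scene B range [-54.3  51.5]
```

Call:
arm_command:
  motion:
    - {"ax": 0, "ay": 0, "az": 0, "x": 0, "y": 0, "z": -2, "claw": 0.3}
    - {"ax": 0, "ay": 0, "az": 0, "x": 0, "y": 0, "z": -2, "claw": 0.3}
    - {"ax": 0, "ay": 0, "az": 0, "x": 0, "y": 0, "z": -1, "claw": 0.3}
    - {"ax": 0, "ay": 0, "az": 0, "x": 0, "y": 0, "z": 0, "claw": 0.3}

```text
time: 24.3
tool_pos: [546.6, 311.0, 261.5]
orientation: [-1.181, 1.249, -1.253]
force: [-0.9, -0.5, -1.5]
width: 0.126
```

```bash
python3 -c "
from h import *
st()"
```

```text
t 24.3 tcp [546.6 311.  261.5] y [ 0.002 -0.001 -1.   ] z [ 0.998 -0.057  0.002] w 0.126 F [-0.9 -0.5 -1.5] q [ 0.15  0.65 -1.06  1.59  0.59  1.25 -1.07]
```

Call:
arm_command:
  motion:
    - {"ax": 0, "ay": 0, "az": 0, "x": 0.2, "y": -0.1, "z": -0.5, "claw": 0.3}
    - {"ax": 0, "ay": 0, "az": 0, "x": 0, "y": 0, "z": 0, "claw": 0.3}

```text
time: 24.55
tool_pos: [549.0, 310.1, 256.5]
orientation: [-1.181, 1.249, -1.253]
force: [-0.4, 0.3, -2.0]
width: 0.129
```

Call:
arm_command:
  motion:
    - {"ax": 0, "ay": 0, "az": 0, "x": 0, "y": 0, "z": -0.3, "claw": 0.3}
    - {"ax": 0, "ay": 0, "az": 0, "x": 0, "y": 0, "z": 0, "claw": 0.3}

```text
time: 24.8
tool_pos: [549.4, 310.8, 254.6]
orientation: [-1.179, 1.249, -1.253]
force: [-0.7, -0.4, -1.7]
width: 0.129
```

```bash
python3 -c "
from h import *
st()"
```

```text
t 24.8 tcp [549.4 310.8 254.6] y [ 0.004  0.    -1.   ] z [ 0.998 -0.057  0.004] w 0.129 F [-0.7 -0.4 -1.7] q [ 0.15  0.66 -1.05  1.59  0.6   1.24 -1.07]
```

Call:
arm_command:
  motion:
    - {"ax": 0, "ay": 0, "az": 0, "x": 0, "y": 0, "z": -0.2, "claw": 0.3}
    - {"ax": 0, "ay": 0, "az": 0, "x": 0, "y": 0, "z": 0, "claw": 0.3}
    - {"ax": 0, "ay": 0, "az": 0, "x": 0, "y": 0, "z": -0.1, "claw": 0.3}
    - {"ax": 0, "ay": 0, "az": 0, "x": 0, "y": 0, "z": 0, "claw": 0.3}

```text
time: 25.3
tool_pos: [549.6, 311.0, 254.2]
orientation: [-1.177, 1.247, -1.254]
force: [-0.8, -0.6, 2.6]
width: 0.129
```

```bash
python3 -c "
from h import *
st()"
```

```text
t 25.3 tcp [549.6 311.  254.2] y [ 0.006 -0.    -1.   ] z [ 0.998 -0.057  0.006] w 0.129 F [-0.8 -0.6  2.6] q [ 0.15  0.66 -1.05  1.59  0.6   1.24 -1.07]
```

Call:
arm_command:
  motion:
    - {"ax": 0, "ay": 0, "az": 0, "x": 0, "y": 0, "z": 0, "claw": 2}
    - {"ax": 0, "ay": 0, "az": 0, "x": 0, "y": 0, "z": 0, "claw": 3}
    - {"ax": 0, "ay": 0, "az": 0, "x": 0, "y": 0, "z": 0, "claw": 3.5}
    - {"ax": 0, "ay": 0, "az": 0, "x": 0, "y": 0, "z": 2, "claw": 3.5}
    - {"ax": 0, "ay": 0, "az": 0, "x": 0, "y": 0, "z": 4, "claw": 3.5}

```text
time: 25.92
tool_pos: [548.8, 309.9, 312.8]
orientation: [-1.182, 1.25, -1.253]
force: [-0.2, -0.1, 1.3]
width: 0.412
```

Call:
arm_command:
  motion:
    - {"ax": 0, "ay": 0, "az": 0, "x": 0, "y": 0, "z": 5, "claw": 5}
    - {"ax": 0, "ay": 0, "az": 0, "x": -4, "y": 0, "z": 2, "claw": 5}
    - {"ax": 0, "ay": 0, "az": 0, "x": -5, "y": -1, "z": 0, "claw": 5}
    - {"ax": 0, "ay": 0, "az": 0, "x": -1, "y": -5, "z": 0, "claw": 5}
    - {"ax": 0, "ay": 0, "az": 0, "x": 0, "y": -5.5, "z": 0, "claw": 5}

```text
time: 26.55
tool_pos: [445.3, 202.0, 395.3]
orientation: [-1.174, 1.237, -1.242]
force: [0.5, -0.2, 1.8]
width: 0.585
```

Call:
arm_command:
  motion:
    - {"ax": 0, "ay": 0, "az": 0, "x": 0.3, "y": -5.5, "z": 0, "claw": 5}
    - {"ax": 0, "ay": 0, "az": 0, "x": 0.3, "y": -5.5, "z": 0, "claw": 5}
    - {"ax": 0, "ay": 0, "az": 0, "x": 0.3, "y": -5.5, "z": -1, "claw": 5}
    - {"ax": 0, "ay": 0, "az": 0, "x": 0.3, "y": -5.5, "z": -1, "claw": 5}
    - {"ax": 0, "ay": 0, "az": 0, "x": 0, "y": 0, "z": 0, "claw": 5}

```text
time: 27.18
tool_pos: [457.4, -26.2, 380.0]
orientation: [-1.175, 1.229, -1.255]
force: [0.4, 1.0, -0.2]
width: 0.585
```

```bash
python3 chk.py 90 244; python3 chk.py 205 244; python3 tb.py top
```

```text
t 27.18 tcp [457.4 -26.2 380. ] y [ 0.019 -0.003 -1.   ] z [ 0.999 -0.047  0.019] w 0.585 F [ 0.4  1.  -0.2] q [ 1.33  0.13 -1.42  1.84  0.14  1.27 -0.17]
top -50 15 A [-66.4 -59.2 -52.9] z 249.9
top -40 15 A [-64.4 -59.9 -55.9] z 252.5
top -30 35 A [-84.6 -62.6 -37.5] z 252.5
top -20 17 A [-64.  -59.3 -53.8] z 252.0
top -10 19 A [-65.1 -59.8 -54.3] z 252.7
top 0 19 A [-65.5 -60.3 -55. ] z 253.7
top 10 15 A [-64.3 -58.8 -54.9] z 252.9
top 20 15 A [-64.5 -59.6 -55.7] z 252.0
top 30 35 A [-85.1 -62.8 -45.2] z 252.0
top 40 14 A [-63.9 -60.1 -55.9] z 251.5
top 50 11 A [-67.2 -62.3 -53.6] z 251.4
top 60 5 A [-66.6 -60.6 -56. ] z 252.9
top B range [-51.6  69.9]
scene -30 3 A [-87.1 -85.4 -85.2] z 260.2
scene 30 17 A [-86.9 -81.8 -76.2] z 252.9
scene 50 6 A [-69.5 -67.1 -64.2] z 251.7
scene 60 3 A [-68.9 -67.8 -66.4] z 244.6
scene B range [-34.5  69.8]
t 27.27 tcp [457.8 -21.  380.7] y [ 0.02  -0.002 -1.   ] z [ 0.999 -0.04   0.02 ] w 0.586 F [ 0.3  0.3 -0.1] q [ 1.33  0.13 -1.42  1.84  0.14  1.27 -0.18]
top -50 18 A [-66.4 -59.5 -52.7] z 250.5
top -40 16 A [-64.5 -60.4 -56.2] z 252.8
top -
[... 625 characters left out ...]
7.5] z 253.7
scene 10 10 A [-68.7 -65.4 -59.3] z 253.6
scene 20 10 A [-73.6 -63.9 -52.6] z 253.0
scene 30 28 A [-87.2 -76.3 -41.7] z 250.0
scene 40 9 A [-67.2 -63.5 -60. ] z 253.5
scene 50 11 A [-70.3 -66.3 -58.1] z 252.4
scene B range [-65.8  54.7]
t 27.38 tcp [457.8 -19.4 380.6] y [ 0.02  -0.002 -1.   ] z [ 0.999 -0.036  0.02 ] w 0.586 F [ 0.2 -0.3 -0.2] q [ 1.32  0.13 -1.42  1.84  0.14  1.27 -0.18]
jaw -2.1
top
green few 0
yellow 139 mid [ 564.3 -211.7] ang -76.3 len 101.8 z [117.6 121.2 124.4] rect [ 15. 102.]
white 151 mid [ 599.3 -378.7] ang 75.6 len 100.6 z [115.6 121.  124.9] rect [100.  19.]
  body yellow [ 582.1 -205.4] [111. 101.] 13.5
  body white [ 602.1 -378. ] [104.  77.] 77.4
```

Blue and green are both centred on their hooks with bar top z≈252.5. Next is yellow, with its bar at 103.7°.

Call:
arm_command:
  motion:
    - {"ax": 0, "ay": 0, "az": 4, "x": 2.5, "y": -4.5, "z": -2, "claw": 5}
    - {"ax": 0, "ay": 0, "az": 4, "x": 2.5, "y": -4.5, "z": -3, "claw": 5}
    - {"ax": 0, "ay": 1, "az": 4, "x": 2.5, "y": -4, "z": -4, "claw": 5}
    - {"ax": 0, "ay": 0, "az": 3, "x": 1.5, "y": -2.5, "z": -3, "claw": 5}
    - {"ax": 0, "ay": 0, "az": 0, "x": 0, "y": 0, "z": 0, "claw": 5}

```text
time: 28.05
tool_pos: [554.7, -170.7, 259.9]
orientation: [-1.313, 1.016, -1.033]
force: [-0.3, -0.5, -0.4]
width: 0.59
```

```bash
python3 tb.py wrist
```

```text
t 28.05 tcp [ 554.7 -170.7  259.9] y [ 0.01  -0.003 -1.   ] z [0.969 0.245 0.009] w 0.59 F [-0.3 -0.5 -0.4] q [ 1.08  0.6  -1.16  1.72  0.59  1.21  0.02]
jaw 14.2
wrist
green few 0
yellow 1710 mid [ 563.  -212.8] ang -76.1 len 101.7 z [119.5 121.9 123.1] rect [ 16. 102.]
white 583 mid [ 602.9 -348.2] ang 69.1 len 42.9 z [109.3 120.1 122. ] rect [42. 16.]
  body yellow [ 581.7 -207. ] [114. 103.] 13.7
  body white [ 598.4 -377.6] [104.  75.] 76.7
```

Call:
arm_command:
  motion:
    - {"ax": 0.2, "ay": 0.6, "az": -0.4, "x": 1, "y": -3.5, "z": 0, "claw": 5}
    - {"ax": 0, "ay": 0, "az": 0, "x": 0, "y": 0, "z": 0, "claw": 5}
    - {"ax": 0, "ay": 0, "az": 0, "x": 0, "y": 0, "z": -3, "claw": 5}
    - {"ax": 0, "ay": 0, "az": 0, "x": 0, "y": 0, "z": -2.5, "claw": 5}
    - {"ax": 0, "ay": 0, "az": 0, "x": 0, "y": 0, "z": 0, "claw": 5}

```text
time: 28.72
tool_pos: [569.3, -192.6, 215.4]
orientation: [-1.311, 1.009, -1.028]
force: [0.1, -0.3, 0.5]
width: 0.583
```

```bash
python3 -c "
from h import *
st()"
```

```text
t 28.73 tcp [ 569.3 -192.6  215.4] y [ 0.014 -0.001 -1.   ] z [0.968 0.252 0.013] w 0.583 F [ 0.1 -0.3  0.5] q [ 1.05  0.68 -1.1   1.72  0.66  1.15  0.02]
```

Call:
arm_command:
  motion:
    - {"ax": 0.1, "ay": 0.8, "az": -0.8, "x": -0.4, "y": -1.8, "z": 0, "claw": 5}
    - {"ax": 0, "ay": 0, "az": 0, "x": 0, "y": 0, "z": 0, "claw": 5}
    - {"ax": 0, "ay": 0, "az": 0, "x": 0, "y": 0, "z": -2, "claw": 5}
    - {"ax": 0, "ay": 0, "az": 0, "x": 0, "y": 0, "z": -1.5, "claw": 5}
    - {"ax": 0, "ay": 0, "az": 0, "x": 0, "y": 0, "z": 0, "claw": 5}

```text
time: 29.35
tool_pos: [566.6, -210.6, 182.4]
orientation: [-1.312, 1.027, -1.033]
force: [-0.8, -0.3, 0.3]
width: 0.582
```

```bash
python3 -c "
from h import *
st()"
```

```text
t 29.35 tcp [ 566.6 -210.6  182.4] y [ 0.003 -0.001 -1.   ] z [0.971 0.238 0.003] w 0.582 F [-0.8 -0.3  0.3] q [ 1.05  0.72 -1.06  1.73  0.69  1.12  0.01]
```

Call:
arm_command:
  motion:
    - {"ax": 0, "ay": 0, "az": 0, "x": 0, "y": 0, "z": -2.5, "claw": 5}
    - {"ax": 0, "ay": 0, "az": 0, "x": 0, "y": 0, "z": -2.5, "claw": 5}
    - {"ax": 0, "ay": 0, "az": 0, "x": 0, "y": 0, "z": -0.4, "claw": 5}
    - {"ax": 0, "ay": 0, "az": 0, "x": 0, "y": 0, "z": 0, "claw": 5}

```text
time: 29.85
tool_pos: [567.3, -209.5, 127.4]
orientation: [-1.311, 1.026, -1.031]
force: [-0.4, -0.2, -0.1]
width: 0.586
```

Call:
arm_command:
  motion:
    - {"ax": 0, "ay": 0, "az": 0, "x": 0, "y": 0, "z": 0, "claw": 0.3}
    - {"ax": 0, "ay": 0, "az": 0, "x": 0, "y": 0, "z": 0, "claw": 0.3}
    - {"ax": 0, "ay": 0, "az": 0, "x": 0, "y": 0, "z": 0, "claw": 0.3}
    - {"ax": 0, "ay": 0, "az": 0, "x": 0, "y": 0, "z": 0, "claw": 0.3}

```text
time: 30.35
tool_pos: [568.4, -209.8, 129.7]
orientation: [-1.311, 1.024, -1.034]
force: [-0.5, -0.3, -1.7]
width: 0.125
```

```bash
python3 -c "
from h import *
st()"
```

```text
t 30.35 tcp [ 568.4 -209.8  129.7] y [ 0.007 -0.001 -1.   ] z [0.971 0.239 0.006] w 0.125 F [-0.5 -0.3 -1.7] q [ 1.01  0.78 -1.01  1.76  0.76  1.04 -0.03]
```

Call:
arm_command:
  motion:
    - {"ax": 0, "ay": 0, "az": 0, "x": 0, "y": 0, "z": 2, "claw": 0.3}
    - {"ax": 0, "ay": 0, "az": 0, "x": 0, "y": 0, "z": 4, "claw": 0.3}
    - {"ax": 0, "ay": 0, "az": 0, "x": 0, "y": 0, "z": 5, "claw": 0.3}
    - {"ax": 0, "ay": 0, "az": 0, "x": -1, "y": 0, "z": 4.5, "claw": 0.3}
    - {"ax": 0, "ay": 0, "az": -3, "x": -2, "y": 1, "z": 2, "claw": 0.3}

```text
time: 30.98
tool_pos: [537.6, -198.5, 313.1]
orientation: [-1.288, 1.063, -1.071]
force: [-0.1, 0.2, -0.8]
width: 0.124
```

Call:
arm_command:
  motion:
    - {"ax": 0, "ay": 0, "az": -3, "x": -4, "y": 1, "z": 0, "claw": 0.3}
    - {"ax": 0, "ay": 0, "az": -4, "x": -4, "y": 3, "z": 0, "claw": 0.3}
    - {"ax": 0, "ay": 0, "az": -4, "x": -2, "y": 5, "z": 0, "claw": 0.3}
    - {"ax": 0, "ay": 0, "az": -3, "x": -0.5, "y": 5, "z": 0, "claw": 0.3}
    - {"ax": 0, "ay": 0, "az": 0, "x": 0, "y": 4, "z": 0, "claw": 0.3}

```text
time: 31.6
tool_pos: [430.4, -13.7, 318.8]
orientation: [-1.177, 1.244, -1.272]
force: [0.8, 0.5, -1.4]
width: 0.124
```

```bash
python3 -c "
from h import *
st()"
```

```text
t 31.6 tcp [430.4 -13.7 318.8] y [ 0.011 -0.012 -1.   ] z [ 0.998 -0.066  0.012] w 0.124 F [ 0.8  0.5 -1.4] q [ 1.33  0.14 -1.44  1.98  0.17  1.14 -0.25]
```

Call:
arm_command:
  motion:
    - {"ax": 0.4, "ay": 0.4, "az": 0, "x": 0, "y": 4, "z": 0, "claw": 0.3}
    - {"ax": 0.3, "ay": 0.2, "az": 0.3, "x": 0, "y": 4, "z": 0, "claw": 0.3}
    - {"ax": 0, "ay": 0, "az": 0, "x": 0, "y": 0, "z": 0, "claw": 0.3}

```text
time: 31.98
tool_pos: [429.0, 74.5, 321.7]
orientation: [-1.186, 1.24, -1.253]
force: [0.1, -0.7, -1.6]
width: 0.124
```

```bash
python3 -c "
from h import *
st()"
```

```text
t 31.98 tcp [429.   74.5 321.7] y [ 0.004 -0.006 -1.   ] z [ 0.999 -0.051  0.004] w 0.124 F [ 0.1 -0.7 -1.6] q [ 1.08  0.17 -1.42  1.96  0.19  1.16 -0.46]
```

Call:
arm_command:
  motion:
    - {"ax": 0.3, "ay": 0.2, "az": -0.4, "x": 0, "y": 3.5, "z": 0, "claw": 0.3}
    - {"ax": 0, "ay": 0, "az": 0, "x": 1, "y": 2.2, "z": 0, "claw": 0.3}
    - {"ax": 0, "ay": 0, "az": 0, "x": 3.5, "y": 0, "z": 0, "claw": 0.3}
    - {"ax": 0, "ay": 0, "az": 0, "x": 3.5, "y": 0, "z": -0.4, "claw": 0.3}
    - {"ax": 0, "ay": 0, "az": 0, "x": 0, "y": 0, "z": 0, "claw": 0.3}

```text
time: 32.6
tool_pos: [508.1, 129.6, 318.3]
orientation: [-1.191, 1.251, -1.258]
force: [3.7, -0.1, -11.0]
width: 0.129
```

```bash
python3 chk.py -90 272
```

```text
t 32.6 tcp [508.1 129.6 318.3] y [-0.004 -0.01  -1.   ] z [ 0.998 -0.059 -0.004] w 0.129 F [  3.7  -0.1 -11. ] q [ 0.64  0.42 -1.2   1.77  0.42  1.25 -0.73]
top -50 15 A [-89.8 -87.1 -83.6] z 310.1
top B range [-53.5 -42.8]
scene -50 19 A [-89.5 -87.9 -85.7] z 298.9
scene -40 4 A [-89.5 -89.  -86.8] z 312.2
scene -30 3 A [-89.4 -88.2 -87.6] z 312.1
scene -10 33 A [-88.7 -81.1 -74. ] z 313.4
scene 0 6 A [-88.7 -86.7 -86.2] z 316.0
scene 10 4 A [-89.7 -88.  -86.1] z 313.9
scene B range [-56.   16.4]
```

The -11 N shows the bin's rim, at bar height minus 69, catching under the prongs because I'm carrying too high. I'll lower 20 mm so the bar passes above the tips and the rim below the prongs.

Call:
arm_command:
  motion:
    - {"ax": 0, "ay": 0, "az": 0, "x": 0, "y": 0, "z": -1, "claw": 0.3}
    - {"ax": 0, "ay": 0, "az": 0, "x": 0, "y": 0, "z": -1, "claw": 0.3}
    - {"ax": 0, "ay": 0, "az": 0, "x": 0, "y": 0, "z": 0, "claw": 0.3}

```text
time: 33.08
tool_pos: [505.7, 128.7, 298.8]
orientation: [-1.192, 1.249, -1.261]
force: [0.2, 0.1, -1.2]
width: 0.12
```

```bash
python3 chk.py -90 255; python3 rack.py;python3 -c "
from h import *
c=camera('scene');cv2.imwrite('pics/s5.png',cv2.resize(c['pixels'][50:210,120:320],None,fx=4,fy=4,interpolation=cv2.INTER_CUBIC))"
```

```text
t 33.08 tcp [505.7 128.7 298.8] y [-0.003 -0.013 -1.   ] z [ 0.998 -0.059 -0.002] w 0.12 F [ 0.2  0.1 -1.2] q [ 0.63  0.43 -1.19  1.8   0.44  1.22 -0.75]
top -50 6 A [-88.5 -88.2 -85.9] z 290.6
top B range [-54.5 -44.1]
scene -60 6 A [-89.2 -88.2 -87.4] z 265.4
scene -50 11 A [-89.5 -88.5 -86.4] z 280.4
scene -30 3 A [-89.5 -89.5 -89.2] z 292.9
scene -20 3 A [-89.6 -88.7 -85.5] z 292.2
scene -10 32 A [-88.3 -82.1 -74.8] z 294.3
scene 0 7 A [-89.4 -87.9 -86.9] z 297.8
scene 10 4 A [-89.2 -88.2 -87.5] z 294.7
scene B range [-58.6  16.6]
t 33.17 tcp [506.3 129.1 299.6] y [-0.002 -0.012 -1.   ] z [ 0.998 -0.059 -0.001] w 0.127 F [ 0.8  0.2 -1.4] q [ 0.63  0.43 -1.19  1.8   0.44  1.22 -0.75]
beam n 940 z [171.3 253.6 256.6] rack~ 139.0
```

View pics/s5.png

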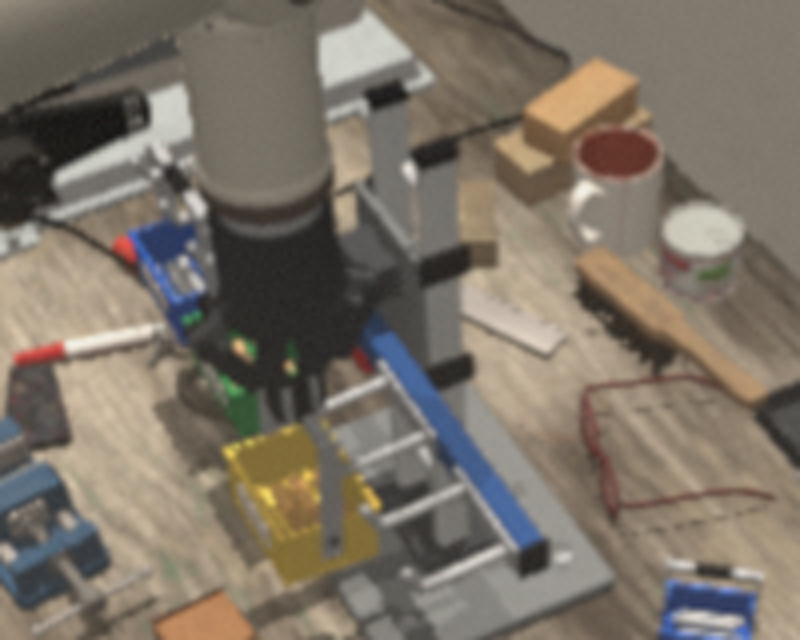

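The yellow bin at (300,500) is upright on the gripper in front of hook 3 and contact is gone. I'll move it forward to the hook.

Call:
arm_command:
  motion:
    - {"ax": 0.7, "ay": -0.1, "az": 0, "x": 1.5, "y": 0, "z": 0, "claw": 0.3}
    - {"ax": 0, "ay": 0, "az": 0, "x": 1.5, "y": 0.1, "z": 0, "claw": 0.3}
    - {"ax": 0, "ay": 0, "az": 0, "x": 0, "y": 0, "z": 0, "claw": 0.3}
    - {"ax": 0, "ay": 0, "az": 0, "x": 0, "y": 0, "z": 0, "claw": 0.3}

```text
time: 33.78
tool_pos: [539.9, 130.3, 300.1]
orientation: [-1.178, 1.254, -1.253]
force: [-0.2, 0.2, -2.0]
width: 0.127
```

```bash
python3 chk.py -90 255
```

```text
t 33.77 tcp [539.9 130.3 300.1] y [ 0.001  0.002 -1.   ] z [ 0.998 -0.06   0.001] w 0.127 F [-0.2  0.2 -2. ] q [ 0.58  0.49 -1.15  1.73  0.47  1.24 -0.75]
scene -50 72 A [-67.9 -60.2 -53.2] z 276.2
scene -40 14 A [-64.2 -60.7 -54.6] z 293.8
scene -30 20 A [-87.1 -64.  -55. ] z 291.2
scene -20 19 A [-65.6 -61.4 -55.9] z 293.7
scene -10 64 A [-74.  -63.1 -45.3] z 295.1
scene 0 34 A [-78.6 -70.3 -41.4] z 294.8
scene 10 7 A [-56.5 -54.  -53.3] z 297.5
scene 30 6 A [-88.2 -85.1 -82.8] z 258.9
scene 50 6 A [-68.2 -67.1 -63.9] z 259.4
scene B range [-55.1  51.2]
```

Call:
arm_command:
  motion:
    - {"ax": 0, "ay": 0, "az": 0, "x": 0, "y": 0, "z": -1.5, "claw": 0.3}
    - {"ax": 0, "ay": 0, "az": 0, "x": 0, "y": 0, "z": -1.5, "claw": 0.3}
    - {"ax": 0, "ay": 0, "az": 0, "x": 0, "y": 0, "z": -0.4, "claw": 0.3}
    - {"ax": 0, "ay": 0, "az": 0, "x": 0, "y": 0, "z": 0, "claw": 0.3}

```text
time: 34.38
tool_pos: [538.4, 129.8, 262.9]
orientation: [-1.18, 1.253, -1.253]
force: [0.2, 1.1, -2.0]
width: 0.124
```

Call:
arm_command:
  motion:
    - {"ax": 0, "ay": 0, "az": 0, "x": 0, "y": 0, "z": -0.3, "claw": 0.3}
    - {"ax": 0, "ay": 0, "az": 0, "x": 0, "y": 0, "z": 0, "claw": 0.3}

```text
time: 34.62
tool_pos: [538.7, 130.0, 260.1]
orientation: [-1.18, 1.253, -1.253]
force: [-0.2, -0.0, -1.3]
width: 0.125
```

```bash
python3 -c "
from h import *
st()"
```

```text
t 34.62 tcp [538.7 130.  260.1] y [ 0.001  0.001 -1.   ] z [ 0.998 -0.06   0.001] w 0.125 F [-0.2 -0.  -1.3] q [ 0.56  0.53 -1.12  1.78  0.51  1.17 -0.78]
```

Call:
arm_command:
  motion:
    - {"ax": 0, "ay": 0, "az": 0, "x": 0, "y": 0, "z": -0.2, "claw": 0.3}
    - {"ax": 0, "ay": 0, "az": 0, "x": 0, "y": 0, "z": 0, "claw": 0.3}

```text
time: 34.88
tool_pos: [539.1, 130.2, 259.4]
orientation: [-1.179, 1.252, -1.254]
force: [-1.5, -0.9, -0.1]
width: 0.121
```

Call:
arm_command:
  motion:
    - {"ax": 0, "ay": 0, "az": 0, "x": 0, "y": 0, "z": -0.2, "claw": 0.3}
    - {"ax": 0, "ay": 0, "az": 0, "x": 0, "y": 0, "z": 0, "claw": 0.3}

```text
time: 35.12
tool_pos: [539.3, 130.3, 259.2]
orientation: [-1.179, 1.25, -1.255]
force: [-2.1, -1.2, 1.5]
width: 0.127
```

```bash
python3 -c "
from h import *
st()"
```

```text
t 35.12 tcp [539.3 130.3 259.2] y [ 0.003 -0.001 -1.   ] z [ 0.998 -0.06   0.003] w 0.127 F [-2.1 -1.2  1.5] q [ 0.55  0.53 -1.12  1.78  0.52  1.17 -0.78]
```

Call:
arm_command:
  motion:
    - {"ax": 0, "ay": 0, "az": 0, "x": 0, "y": 0, "z": 0, "claw": 2}
    - {"ax": 0, "ay": 0, "az": 0, "x": 0, "y": 0, "z": 0, "claw": 3}
    - {"ax": 0, "ay": 0, "az": 0, "x": 0, "y": 0, "z": 0, "claw": 3.5}
    - {"ax": 0, "ay": 0, "az": 0, "x": 0, "y": 0, "z": 2, "claw": 3.5}
    - {"ax": 0, "ay": 0, "az": 0, "x": 0, "y": 0, "z": 4, "claw": 3.5}

```text
time: 35.75
tool_pos: [538.3, 129.8, 319.0]
orientation: [-1.182, 1.253, -1.253]
force: [0.2, 0.4, 1.0]
width: 0.415
```

Call:
arm_command:
  motion:
    - {"ax": 0, "ay": 0, "az": 0, "x": 0, "y": -3, "z": 1, "claw": 5}
    - {"ax": 0, "ay": 0, "az": 0, "x": 0, "y": -5.5, "z": 0, "claw": 5}
    - {"ax": 0, "ay": 0, "az": -2, "x": 0.5, "y": -5.5, "z": 0, "claw": 5}
    - {"ax": 0, "ay": 0, "az": -2, "x": 0.5, "y": -5.5, "z": 0, "claw": 5}
    - {"ax": 0, "ay": 0, "az": -2, "x": 0.5, "y": -5.5, "z": -1, "claw": 5}

```text
time: 36.38
tool_pos: [556.3, -118.1, 332.3]
orientation: [-1.12, 1.31, -1.328]
force: [0.5, -0.2, 1.2]
width: 0.583
```

```bash
python3 chk.py -90 244 ; python3 tb.py top
```

```text
t 36.38 tcp [ 556.3 -118.1  332.3] y [ 0.016  0.    -1.   ] z [ 0.988 -0.153  0.016] w 0.583 F [ 0.5 -0.2  1.2] q [ 1.02  0.47 -1.15  1.67  0.45  1.28 -0.37]
top -50 14 A [-63.8 -57.5 -52.7] z 252.6
top -40 13 A [-62.6 -59.6 -54.5] z 252.2
top -30 32 A [-84.7 -65.8 -51.2] z 252.6
top -20 18 A [-64.2 -58.9 -53.8] z 252.2
top -10 17 A [-63.2 -59.2 -54.5] z 253.3
top 0 19 A [-63.6 -58.4 -52.7] z 254.2
top 10 18 A [-64.3 -59.1 -53.4] z 253.0
top 20 15 A [-62.6 -57.3 -54.2] z 251.9
top 30 35 A [-85.1 -63.1 -42.8] z 252.5
top 40 15 A [-62.1 -58.9 -53.7] z 252.3
top 50 12 A [-63.7 -57.  -51.5] z 252.5
top B range [-50.6  51.4]
scene -50 21 A [-66.1 -60.1 -53.5] z 252.2
scene -40 12 A [-65.  -60.1 -48.2] z 252.2
scene -30 46 A [-86.6 -64.6 -40.2] z 250.3
scene -20 14 A [-65.2 -60.5 -54.1] z 253.1
scene -10 17 A [-66.1 -62.5 -54.9] z 253.2
scene 0 14 A [-65.2 -61.7 -55.6] z 254.8
scene 10 13 A [-65.8 -62.  -55.9] z 253.7
scene 20 12 A [-74.1 -63.6 -55.5] z 253.4
scene 30 37 A [-86.5 -65.  -39.9] z 252.4
scene 40 12 A [-65.6 -60.9 -56.7] z 253.7
scene 50 12 A [-68.4 -62.5 -53.1] z 252.7
scene B range [-53.8  50.6]
t 36.48 tcp [ 555.3 -125.6  329.5] y [ 0.012 -0.002 -1.   ] z [ 0.986 -0.165  0.012] w 0.59 F [-0.8 -0.5 -0.8] q [ 1.03  0.47 -1.15  1.67  0.45  1.28 -0.37]
jaw -9.5
top
green few 0
yellow few 0
white 80 mid [ 594.1 -400.6] ang 74.6 len 55.1 z [117.6 121.3 124.1] rect [55. 12.]
  body white [ 595.1 -418.2] [80. 38.] 3.5
```

Yellow is hung and centred. White seems to have been knocked aside, so I'll search wider.

```bash
cat > wb.py <<'E'
from bins import *
import sys
s,R=st();print("jaw",np.degrees(np.arctan2(R[1,2],R[0,2])).round(1))
for n in sys.argv[1:]:
    c=camera(n);P=pts(c)
    m=(P[...,2]>105)&(P[...,2]<130)&(P[...,0]>470)&(P[...,0]<700)&(P[...,1]<-300)&(P[...,1]>-560)
    x,y=np.median(P[m],0)[:2];print(n,m.sum(),x,y);bins(c,dict(white=(x,y)))
    m=(np.hypot(P[...,0]-x,P[...,1]-y)<75)&(P[...,2]>15)&(P[...,2]<60);r=cv2.minAreaRect(P[m][:,:2].astype(np.float32));print("  body",np.round(r[0],1),np.round(r[1],0),round(r[2],1))
E
python3 wb.py top scene
```

```text
t 36.52 tcp [ 555.3 -121.1  330.1] y [ 0.012  0.001 -1.   ] z [ 0.987 -0.16   0.012] w 0.587 F [0.2 1.7 0.1] q [ 1.02  0.47 -1.15  1.67  0.45  1.28 -0.37]
jaw -9.2
top 92 595.4470532499481 -398.07259913796213
white 92 mid [ 594.9 -398.2] ang 77.3 len 62.7 z [117.1 121.  124.3] rect [63. 13.]
  body [ 597.6 -415. ] [85. 45.] 7.2
scene 253 594.9328268274556 -384.5309732345924
white 253 mid [ 596.3 -379.4] ang 76.4 len 103.1 z [115.2 122.  125.3] rect [103.  15.]
  body [ 597.  -380.5] [104.  75.] 75.9
```

White hasn't moved; the arm was occluding the top view. I'll go to it.

Call:
arm_command:
  motion:
    - {"ax": 0, "ay": 0.3, "az": -1, "x": 0.9, "y": -4, "z": -1, "claw": 5}
    - {"ax": 0, "ay": 0.3, "az": -1, "x": 0.9, "y": -5, "z": -2, "claw": 5}
    - {"ax": 0, "ay": 0, "az": -1, "x": 0.9, "y": -5, "z": -2, "claw": 5}
    - {"ax": 0, "ay": 0, "az": -1, "x": 0.9, "y": -4.5, "z": -2, "claw": 5}
    - {"ax": 0, "ay": 0, "az": 0, "x": 0, "y": 0, "z": 0, "claw": 5}

```text
time: 37.25
tool_pos: [596.6, -294.1, 265.9]
orientation: [-1.095, 1.35, -1.363]
force: [-0.3, 0.9, 0.0]
width: 0.583
```

```bash
python3 wb.py wrist
```

```text
t 37.25 tcp [ 596.6 -294.1  265.9] y [ 0.012  0.001 -1.   ] z [ 0.979 -0.204  0.012] w 0.583 F [-0.3  0.9  0. ] q [ 1.07  0.69 -1.01  1.5   0.59  1.28 -0.21]
jaw -11.7
wrist 1532 600.0528337428833 -372.0383793297508
white 1548 mid [ 598.3 -378.9] ang 76.7 len 101.4 z [115.4 121.7 123. ] rect [101.  16.]
  body [ 599.  -377.7] [102.  74.] 77.1
```

Call:
arm_command:
  motion:
    - {"ax": 0, "ay": 0.5, "az": -0.8, "x": 0.2, "y": -4, "z": -1, "claw": 5}
    - {"ax": 0, "ay": 0, "az": -0.8, "x": 0.2, "y": -3.5, "z": -1, "claw": 5}
    - {"ax": 0, "ay": 0, "az": 0, "x": 0, "y": 0, "z": 0, "claw": 5}
    - {"ax": 0, "ay": 0, "az": 0, "x": 0, "y": 0, "z": -2, "claw": 5}
    - {"ax": 0, "ay": 0, "az": 0, "x": 0, "y": 0, "z": 0, "claw": 5}

```text
time: 37.92
tool_pos: [608.1, -351.6, 233.4]
orientation: [-1.088, 1.353, -1.362]
force: [-0.2, -0.3, -1.1]
width: 0.582
```

```bash
python3 -c "
from h import *
st()"
```

```text
t 37.92 tcp [ 608.1 -351.6  233.4] y [ 0.015  0.005 -1.   ] z [ 0.978 -0.207  0.013] w 0.582 F [-0.2 -0.3 -1.1] q [ 1.07  0.77 -0.97  1.42  0.64  1.27 -0.15]
```

Call:
arm_command:
  motion:
    - {"ax": -0.3, "ay": 0.8, "az": -1.4, "x": -0.7, "y": -2.7, "z": 0, "claw": 5}
    - {"ax": 0, "ay": 0, "az": 0, "x": 0, "y": 0, "z": 0, "claw": 5}
    - {"ax": 0, "ay": 0, "az": 0, "x": 0, "y": 0, "z": -2, "claw": 5}
    - {"ax": 0, "ay": 0, "az": 0, "x": 0, "y": 0, "z": -2, "claw": 5}
    - {"ax": 0, "ay": 0, "az": 0, "x": 0, "y": 0, "z": 0, "claw": 5}

```text
time: 38.55
tool_pos: [601.0, -377.0, 190.9]
orientation: [-1.092, 1.377, -1.377]
force: [-0.0, 0.4, 0.1]
width: 0.587
```

```bash
python3 -c "
from h import *
st()"
```

```text
t 38.55 tcp [ 601.  -377.   190.9] y [-0. -0. -1.] z [ 0.974 -0.228 -0.   ] w 0.587 F [-0.   0.4  0.1] q [ 1.08  0.82 -0.93  1.43  0.67  1.23 -0.15]
```

Perfectly aligned. Down to 125.

Call:
arm_command:
  motion:
    - {"ax": 0, "ay": 0, "az": 0, "x": 0, "y": 0, "z": -2.5, "claw": 5}
    - {"ax": 0, "ay": 0, "az": 0, "x": 0, "y": 0, "z": -2.5, "claw": 5}
    - {"ax": 0, "ay": 0, "az": 0, "x": 0, "y": 0, "z": -1.3, "claw": 5}
    - {"ax": 0, "ay": 0, "az": 0, "x": 0, "y": 0, "z": 0, "claw": 5}

```text
time: 39.05
tool_pos: [600.5, -376.1, 122.5]
orientation: [-1.092, 1.378, -1.374]
force: [-0.4, 0.6, 1.0]
width: 0.586
```

Call:
arm_command:
  motion:
    - {"ax": 0, "ay": 0, "az": 0, "x": 0, "y": 0, "z": 0, "claw": 0.3}
    - {"ax": 0, "ay": 0, "az": 0, "x": 0, "y": 0, "z": 0, "claw": 0.3}
    - {"ax": 0, "ay": 0, "az": 0, "x": 0, "y": 0, "z": 0, "claw": 0.3}
    - {"ax": 0, "ay": 0, "az": 0, "x": 0, "y": 0, "z": 0, "claw": 0.3}

```text
time: 39.55
tool_pos: [601.6, -376.5, 124.6]
orientation: [-1.091, 1.375, -1.376]
force: [-0.5, -0.1, -2.1]
width: 0.131
```

```bash
python3 -c "
from h import *
st()"
```

```text
t 39.55 tcp [ 601.6 -376.5  124.6] y [ 0.001  0.    -1.   ] z [ 0.974 -0.227  0.001] w 0.131 F [-0.5 -0.1 -2.1] q [ 1.06  0.89 -0.88  1.47  0.72  1.13 -0.19]
```

Call:
arm_command:
  motion:
    - {"ax": 0, "ay": 0, "az": 0, "x": 0, "y": 0, "z": 2, "claw": 0.3}
    - {"ax": 0, "ay": 0, "az": 0, "x": 0, "y": 0, "z": 4, "claw": 0.3}
    - {"ax": 0, "ay": 0, "az": 0, "x": 0, "y": 0, "z": 5, "claw": 0.3}
    - {"ax": 0, "ay": 0, "az": 0, "x": -1, "y": 2, "z": 3.5, "claw": 0.3}
    - {"ax": 0, "ay": 0, "az": 2, "x": -2, "y": 4, "z": 1, "claw": 0.3}

```text
time: 40.17
tool_pos: [571.2, -317.9, 288.4]
orientation: [-1.106, 1.35, -1.356]
force: [0.5, 0.7, -1.0]
width: 0.124
```

Call:
arm_command:
  motion:
    - {"ax": 0, "ay": 0, "az": 2, "x": -2.8, "y": 4.5, "z": 0, "claw": 0.3}
    - {"ax": 0, "ay": 0, "az": 2, "x": -2.8, "y": 4.5, "z": 0, "claw": 0.3}
    - {"ax": 0, "ay": 0, "az": 2, "x": -2.8, "y": 4.5, "z": 0, "claw": 0.3}
    - {"ax": 0, "ay": 0, "az": 2, "x": -2.8, "y": 4.5, "z": 0, "claw": 0.3}
    - {"ax": 0, "ay": 0, "az": 0, "x": 0, "y": 0, "z": 0, "claw": 0.3}

```text
time: 40.8
tool_pos: [457.0, -127.2, 296.6]
orientation: [-1.187, 1.229, -1.256]
force: [1.2, -0.6, -0.7]
width: 0.126
```

```bash
python3 -c "
from h import *
st()"
```

```text
t 40.8 tcp [ 457.  -127.2  296.6] y [ 0.011 -0.011 -1.   ] z [ 0.999 -0.045  0.011] w 0.126 F [ 1.2 -0.6 -0.7] q [ 1.32  0.33 -1.3   1.92  0.36  1.14 -0.16]
```

Call:
arm_command:
  motion:
    - {"ax": 0.6, "ay": 0.6, "az": -0.9, "x": -0.5, "y": 3, "z": 0, "claw": 0.3}
    - {"ax": 0, "ay": 0, "az": 0, "x": -0.3, "y": 5, "z": 0, "claw": 0.3}
    - {"ax": 0, "ay": 0, "az": 0, "x": 0, "y": 4.5, "z": 0, "claw": 0.3}
    - {"ax": 0, "ay": 0, "az": 0, "x": 0, "y": 0, "z": 0, "claw": 0.3}
    - {"ax": 0, "ay": 0, "az": 0, "x": 0, "y": 0, "z": 0, "claw": 0.3}

```text
time: 41.42
tool_pos: [451.6, -0.5, 302.0]
orientation: [-1.179, 1.245, -1.266]
force: [-0.5, 0.1, -1.6]
width: 0.133
```

```bash
python3 -c "
from h import *
st()"
```

```text
t 41.42 tcp [451.6  -0.5 302. ] y [ 0.008 -0.009 -1.   ] z [ 0.998 -0.063  0.009] w 0.133 F [-0.5  0.1 -1.6] q [ 1.13  0.26 -1.35  1.96  0.29  1.13 -0.39]
```

Call:
arm_command:
  motion:
    - {"ax": 0.5, "ay": 0.5, "az": 0.2, "x": 0, "y": 1.2, "z": -0.8, "claw": 0.3}
    - {"ax": 0, "ay": 0, "az": 0, "x": 1.5, "y": 0, "z": 0, "claw": 0.3}
    - {"ax": 0, "ay": 0, "az": 0, "x": 2, "y": 0, "z": 0, "claw": 0.3}
    - {"ax": 0, "ay": 0, "az": 0, "x": 0, "y": 0, "z": 0, "claw": 0.3}

```text
time: 41.92
tool_pos: [489.1, 5.8, 294.6]
orientation: [-1.178, 1.258, -1.261]
force: [-0.7, -0.2, -1.3]
width: 0.129
```

```bash
sed -i 's/abs(A+65)<60/abs(A+75)<75/;s/i=(A>-90)/i=(A>-150)/' hk.py chk.py; python3 chk.py -205 270
```

```text
t 41.92 tcp [489.1   5.8 294.6] y [-0.    -0.003 -1.   ] z [ 0.998 -0.069 -0.   ] w 0.129 F [-0.7 -0.2 -1.3] q [ 0.97  0.37 -1.25  1.88  0.38  1.17 -0.49]
scene -60 36 A [-111.2 -104.2  -97.5] z 290.1
scene -50 17 A [-108.2 -105.   -99.4] z 293.0
scene -40 13 A [-108.5 -104.5 -100.2] z 292.9
scene -30 23 A [-109.4 -104.5  -92. ] z 293.9
scene -20 154 A [-122.8 -106.4  -77.2] z 298.6
scene -10 31 A [-122.7  -98.1  -94.7] z 295.9
scene 0 12 A [-100.2  -97.4  -92.3] z 303.0
scene B range [-67.2  34.1]
```

Call:
arm_command:
  motion:
    - {"ax": 0.2, "ay": 0, "az": 0.4, "x": 0.5, "y": 0.9, "z": 0, "claw": 0.3}
    - {"ax": 0, "ay": 0, "az": 0, "x": 1.8, "y": 0, "z": 0, "claw": 0.3}
    - {"ax": 0, "ay": 0, "az": 0, "x": 1.8, "y": 0, "z": 0, "claw": 0.3}
    - {"ax": 0, "ay": 0, "az": 0, "x": 0, "y": 0, "z": 0, "claw": 0.3}
    - {"ax": 0, "ay": 0, "az": 0, "x": 0, "y": 0, "z": 0, "claw": 0.3}

```text
time: 42.65
tool_pos: [527.7, 16.2, 294.7]
orientation: [-1.183, 1.254, -1.253]
force: [0.4, 0.1, -2.0]
width: 0.13
```

```bash
python3 chk.py -205 270
```

```text
t 42.65 tcp [527.7  16.2 294.7] y [-0.003 -0.001 -1.   ] z [ 0.998 -0.06  -0.002] w 0.13 F [ 0.4  0.1 -2. ] q [ 0.84  0.45 -1.19  1.8   0.44  1.21 -0.53]
scene -60 3 A [-72.4 -69.9 -63.2] z 277.9
scene -50 47 A [-71.2 -64.4 -57.1] z 284.6
scene -40 18 A [-69.7 -66.4 -61.4] z 293.5
scene -30 15 A [-69.3 -67.1 -60.7] z 292.5
scene -20 18 A [-70.1 -66.3 -61.4] z 293.6
scene -10 122 A [-86.5 -70.  -47.4] z 299.9
scene 0 57 A [-83.6 -59.5 -44.5] z 296.6
scene 10 19 A [-82.3 -58.2 -52.1] z 305.1
scene 50 5 A [-72.  -71.8 -70.1] z 288.9
scene B range [-56.   51.4]
```

Call:
arm_command:
  motion:
    - {"ax": 0, "ay": 0, "az": 0, "x": 0.5, "y": 0.1, "z": 0, "claw": 0.3}
    - {"ax": 0, "ay": 0, "az": 0, "x": 0, "y": 0, "z": -1.5, "claw": 0.3}
    - {"ax": 0, "ay": 0, "az": 0, "x": 0, "y": 0, "z": -1.5, "claw": 0.3}
    - {"ax": 0, "ay": 0, "az": 0, "x": 0, "y": 0, "z": -0.3, "claw": 0.3}
    - {"ax": 0, "ay": 0, "az": 0, "x": 0, "y": 0, "z": 0, "claw": 0.3}

```text
time: 43.38
tool_pos: [531.6, 16.4, 258.6]
orientation: [-1.185, 1.255, -1.254]
force: [0.3, 0.6, -1.1]
width: 0.127
```

Call:
arm_command:
  motion:
    - {"ax": 0, "ay": 0, "az": 0, "x": 0, "y": 0, "z": -0.3, "claw": 0.3}
    - {"ax": 0, "ay": 0, "az": 0, "x": 0, "y": 0, "z": 0, "claw": 0.3}

```text
time: 43.62
tool_pos: [531.8, 16.5, 255.6]
orientation: [-1.185, 1.255, -1.254]
force: [0.5, -0.2, -0.4]
width: 0.127
```

```bash
python3 -c "
from h import *
st()"
```

```text
t 43.62 tcp [531.8  16.5 255.6] y [-0.004 -0.003 -1.   ] z [ 0.998 -0.061 -0.003] w 0.127 F [ 0.5 -0.2 -0.4] q [ 0.8   0.5  -1.14  1.83  0.5   1.14 -0.58]
```

Call:
arm_command:
  motion:
    - {"ax": 0, "ay": 0, "az": 0, "x": 0, "y": 0, "z": -0.2, "claw": 0.3}
    - {"ax": 0, "ay": 0, "az": 0, "x": 0, "y": 0, "z": 0, "claw": 0.3}

```text
time: 43.88
tool_pos: [532.3, 16.6, 254.4]
orientation: [-1.184, 1.254, -1.255]
force: [-1.1, -0.1, 0.1]
width: 0.126
```

Call:
arm_command:
  motion:
    - {"ax": 0, "ay": 0, "az": 0, "x": 0, "y": 0, "z": -0.1, "claw": 0.3}
    - {"ax": 0, "ay": 0, "az": 0, "x": 0, "y": 0, "z": 0, "claw": 0.3}

```text
time: 44.12
tool_pos: [532.4, 16.6, 254.2]
orientation: [-1.184, 1.254, -1.256]
force: [-1.9, 0.1, 1.7]
width: 0.128
```

```bash
python3 -c "
from h import *
st()"
```

```text
t 44.12 tcp [532.4  16.6 254.2] y [-0.002 -0.004 -1.   ] z [ 0.998 -0.061 -0.002] w 0.128 F [-1.9  0.1  1.7] q [ 0.8   0.5  -1.14  1.83  0.5   1.14 -0.58]
```

Seated. I'll release, rise and clear away.

Call:
arm_command:
  motion:
    - {"ax": 0, "ay": 0, "az": 0, "x": 0, "y": 0, "z": 0, "claw": 2}
    - {"ax": 0, "ay": 0, "az": 0, "x": 0, "y": 0, "z": 0, "claw": 3}
    - {"ax": 0, "ay": 0, "az": 0, "x": 0, "y": 0, "z": 0, "claw": 3.5}
    - {"ax": 0, "ay": 0, "az": 0, "x": 0, "y": 0, "z": 2, "claw": 3.5}
    - {"ax": 0, "ay": 0, "az": 0, "x": 0, "y": 0, "z": 4, "claw": 3.5}

```text
time: 44.75
tool_pos: [531.1, 16.4, 314.2]
orientation: [-1.187, 1.257, -1.252]
force: [0.9, -0.9, -0.3]
width: 0.408
```

Call:
arm_command:
  motion:
    - {"ax": 0, "ay": 0, "az": 0, "x": 0, "y": -3, "z": 1, "claw": 5}
    - {"ax": 0, "ay": 0, "az": 0, "x": 0, "y": -5.5, "z": 0, "claw": 5}
    - {"ax": 0, "ay": 0, "az": 0, "x": 0, "y": -5.5, "z": 0, "claw": 5}
    - {"ax": 0, "ay": 0, "az": 0, "x": 0, "y": -5.5, "z": 0, "claw": 5}
    - {"ax": 0, "ay": 0, "az": 0, "x": 0, "y": -5.5, "z": 0, "claw": 5}

```text
time: 45.38
tool_pos: [534.7, -232.6, 337.4]
orientation: [-1.183, 1.234, -1.251]
force: [0.4, -0.4, 0.2]
width: 0.587
```

Call:
arm_command:
  motion:
    - {"ax": 0, "ay": 0, "az": 0, "x": 0, "y": -5, "z": 0, "claw": 5}
    - {"ax": 0, "ay": 0, "az": 0, "x": 0, "y": -4, "z": 0, "claw": 5}
    - {"ax": 0, "ay": 0, "az": 0, "x": 0, "y": 0, "z": 0, "claw": 5}
    - {"ax": 0, "ay": 0, "az": 0, "x": 0, "y": 0, "z": 0, "claw": 5}
    - {"ax": 0, "ay": 0, "az": 0, "x": 0, "y": 0, "z": 0, "claw": 5}

```text
time: 46.0
tool_pos: [534.1, -331.1, 343.0]
orientation: [-1.175, 1.236, -1.261]
force: [0.2, -0.6, 0.3]
width: 0.579
```

Run:
```python
from hk import *
st()
c=camera("top");cv2.imwrite("pics/t9.png",cv2.resize(c["pixels"][120:300,60:360],None,fx=2.6,fy=2.6,interpolation=cv2.INTER_CUBIC))
P=pts(c);v=cv2.cvtColor(c["pixels"],cv2.COLOR_BGR2HSV)
m=(v[...,0]>100)&(v[...,0]<125)&(v[...,1]>130)&(P[...,2]>230)&(np.abs(P[...,0]-604)<45);print("rack",np.median(P[m][:,2])-114.6)
for h,b in((1,205),(2,90),(3,-90),(4,-205)):
    _,A,B,d=look(b,"top",246,c)
    i=(A>-90)&(A<-40)&(abs(B)<58)&(d[:,2]<257);j=i&(abs(B)<22)
    print(h,i.sum(),"B",np.round([B[i].min(),B[i].max()],1),"A-hook",np.round(np.median(A[j])+65.5,1),"z bar",np.round(np.median(d[j,2])-5.5,1))
    for s in(-40,42):
        k=i&(abs(B-s)<5);print("   end",s,np.round(np.median(A[k])+65.5,1),np.round(np.median(d[k,2])-5,1))
```

```text
t 46.0 tcp [ 534.1 -331.1  343. ] y [ 0.015 -0.006 -1.   ] z [ 0.998 -0.056  0.016] w 0.579 F [ 0.2 -0.6  0.3] q [ 1.26  0.58 -1.12  1.5   0.53  1.37  0.05]
rack 138.88896863514108
1 198 B [-51.4  52.3] A-hook 4.5 z bar 247.1
   end -40 6.1 247.4
   end 42 4.8 246.5
2 179 B [-51.2  50.8] A-hook 5.8 z bar 247.1
   end -40 5.5 247.7
   end 42 6.5 247.2
3 179 B [-50.7  50.3] A-hook 6.3 z bar 247.7
   end -40 5.8 247.4
   end 42 6.6 245.9
4 176 B [-50.   50.6] A-hook 6.0 z bar 247.7
   end -40 6.6 246.4
   end 42 7.5 246.9
```

View pics/t9.png

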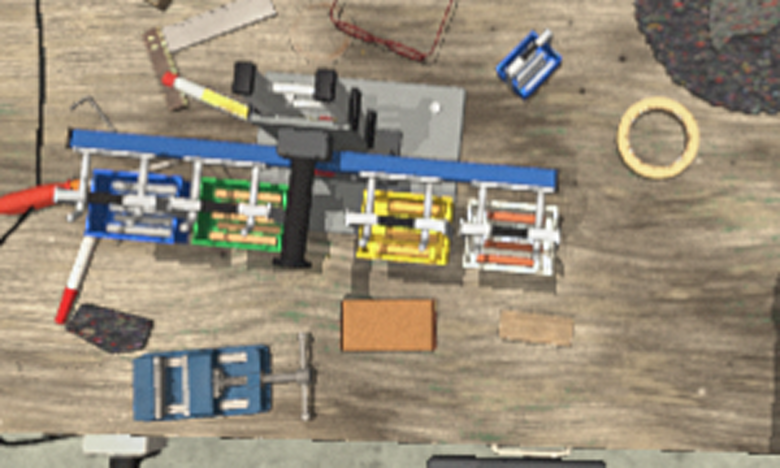

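The top view shows all four bins level on their hooks: blue (138,205), green (240,212), yellow (405,228), white (510,236). The sander, offcut and tape are where they were. I'll do one settling check, then hand in.

Call:
arm_command:
  motion:
    - {"ax": 0, "ay": 0, "az": 0, "x": 0, "y": 0, "z": 0, "claw": 5}
    - {"ax": 0, "ay": 0, "az": 0, "x": 0, "y": 0, "z": 0, "claw": 5}
    - {"ax": 0, "ay": 0, "az": 0, "x": 0, "y": 0, "z": 0, "claw": 5}
    - {"ax": 0, "ay": 0, "az": 0, "x": 0, "y": 0, "z": 0, "claw": 5}
    - {"ax": 0, "ay": 0, "az": 0, "x": 0, "y": 0, "z": 0, "claw": 5}

```text
time: 46.68
tool_pos: [534.9, -328.1, 343.7]
orientation: [-1.178, 1.232, -1.258]
force: [-0.2, 0.3, 0.7]
width: 0.582
```

Run:
```python
from hk import *
c0=dict(np.load("top0.npz"));c=[camera("top") for _ in range(4)]
for f in(c[0],c[3]):
    P=pts(f)
    print([np.round(np.array([((P[m][:,:2]-O)@ex).min(),((P[m][:,:2]-O)@ex).max()]).mean()+65.5,1) for b in(205,90,-90,-205) for m in [(P[...,2]>165)&(P[...,2]<186)&(abs((P[...,:2]-O)@ey-b)<45)&(abs((P[...,:2]-O)@ex+65)<45)]])
d=cv2.absdiff(c0["pixels"],c[3]["pixels"]).max(2)
for n,(u,w) in dict(sander=(209,245),offcut=(266,245),tape=(313,172)).items():print(n,np.median(d[w-15:w+15,u-22:u+22]))
```

```text
[np.float64(7.2), np.float64(7.1), np.float64(8.5), np.float64(7.9)]
[np.float64(7.2), np.float64(7.2), np.float64(8.6), np.float64(8.1)]
sander 5.0
offcut 5.0
tape 4.0
```

The bins are still, upright (rim centres within about 2 mm of the bars) and centred, and the bystanders are unchanged. Handing in.

```bash
python3 -c "
from rig import env
env.job_done()"
```

```text
the job is handed in; nothing more can be done
```

I lifted the rack by its black grip to about 167 mm, lowered it onto the yellow rung and let go. Then I hung all four bins and handed the job in at about 47 s.

| Hook | Bin | Bar middle in front-back direction, from hook point |
|---|---|---|
| 1 | blue (the larger one) | +4.5 mm |
| 2 | green | +5.8 mm |
| 3 | yellow | +6.3 mm |
| 4 | white | +6.0 mm |

- **Rack:** it read about 138.9 mm by camera, within the 135–145 mm window. I judged the pawl by the section refusing to go below 139.5 mm; I did not measure its angle directly.
- **Bins:** bars are level at z ≈ 247 mm and within 1 mm sideways of the hook middles. The rims sit within about 2–3 mm of directly below the bars. Two looks about 0.15 s apart showed no motion.
- **Bystanders:** the sanding block, tape and offcut show no change from the first picture.
- **What went wrong on the way:** while approaching hook 3, the yellow bin's rim briefly caught under the prongs at about 11 N because I was carrying it too high. I lowered it 20 mm, and the rack still read 139.0 mm afterwards. One top-view reading of the white bin looked as if it had been knocked, but the arm was hiding it; the scene and wrist cameras put it where it had been.

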